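Fit the charged battery into the power box

TASK

First press the orange release tab down and, keeping it pressed, slide the power box's white cover fully open. Then lift the blue battery from its charging cradle, stand it on the bench and let go, take it again by its two wide faces with the black grip lines (only these leave finger room in the box), and lower it gently and upright into its seat between the black ribs. Finally press the tab again and slide the cover fully shut so that the tab springs up and locks, leaving the black sanding block, the red pencil behind the box and the brown block where they lie.

Things in the scene. Friction and masses are not known exactly. Their poses are not given: they have to be found in the camera images.
- power_box: Grey box fixed on the bench, 264 (x) x 100 (y) mm, walls 77 high, aluminium rails on both long sides to 89. Origin: centre of underside; x = opening direction of the cover, z up. The -x half is the battery compartment, inside x -126 to -6, y -31 to 31, floor z 6; side walls 19 thick: fingers fit only at the battery's x sides (42 mm each). The +x half is a deck 77 high under the open cover.
- seat (a point): Centre of the battery seat on the compartment floor (box x -66, y 0, z 6 mm; axes as the box). Two black ribs along y, 8 mm high, 8 thick, centred at x -25 and +25, leave 42 mm clear; the battery stands between them, its 36 mm size along the box's x, its 56 mm along y, 3 mm clear all round, either way round.
- cover (a joint): White cover 128 x 86 x 6 mm, top at box z 84.5. 0 = shut, 0.128 m = fully open (towards the box's +x). Slides with about 2 N, with hard stops at both ends. With the tab up it is locked at either end (4 mm play); it slides while the tab is down 3.5 mm or more. Let go midway, the tab rubs in the rails and brakes it.
- tab (a joint): Orange release tab on the cover: 0 = up, 0.006 m = fully down. Spring: 3 N to start, 7 N at 3.5 mm, 9.5 N fully down. It springs up only within 4 mm of either end of the cover's travel.
- tab_rib (a point): Centre of the thumb rib on the tab, moving with tab and cover (cover shut, tab up: box x -71, y 0, z 97.5 mm; axes as the box). Rib 12 mm thick (x), 30 wide (y); it rises 10 above the tab's plate, 5 below to 5 above this point. Plate 40 x 32, its top 8 above the cover when up, 2 when down. Pinch the rib along x, or push on it.
- cradle: Black charging cradle fixed on the bench; origin: centre of underside. Base 66 x 78 mm, 8 thick; cheeks 46 wide (y), 11 thick, 80 high at its -x and +x sides, 40 apart; lips at the y ends to 13 high. The battery stands between the cheeks on the base: it can be taken only by its y faces and comes straight up.
- battery_center (a point): Centre of the loose battery (35 mm above its underside): upright block, blue with white top, 36 (its x) x 56 (its y) x 70 mm high, 0.25 kg. Black grip lines on its two x faces (56 mm wide, 36 mm apart). In the cradle its axes agree with the cradle's.
- battery: The same battery; origin at the centre of its underside.
- pendant_outlet: Fixed obstacle: yellow and blue socket box hanging on a cord above the bench, 90 x 100 mm, from 480 to 650 mm above the bench, above this point (centred within 10 mm); black cables loop below it, down to this point's height (about 215 mm). Keep the arm clear of it.
- sanding_block: Bystander, leave alone: black rubber sanding block 64 x 115 x 43 mm; origin at the centre of its underside
- carpenter_pencil: Bystander, leave alone: red flat pencil 15 x 130 x 7 mm; origin at the centre of its underside
- cork_block: Bystander, leave alone: brown block 58 x 100 x 34 mm; origin at the centre of its underside

How it is judged:
By the outcome, as a careful person would: the job done as asked, in the order asked, and still so for the second after the job is handed in, with the robot touching nothing.
It also fails if it takes over 72 s, if anything falls off the work surface, if the arm or the gripper's body presses on something with over 40 N, if the wrist force passes 120 N, or if a joint passes its speed limit or range.

ROBOT

A 6-joint arm with a two-finger parallel gripper is mounted at the origin on a cart in front of the work surface, level with it; the furniture and walls round the work are solid. World frame = base frame: x ahead of the robot, y to its left, z up, the work surface at z = 0. Lengths are in mm, angles in rad, forces in N, time in s.
With the tool pointing down it reaches from about 300 to 825 mm from the base axis. Payload 5.4 kg.
Tool frame: the origin (TCP) lies at the very end of the fingers, on their centre line; the grasp point (between the pads) lies r.tcp_to_grasp behind it (r.tcp_to_grasp is the distance from the TCP to the grasp point, in mm); z points along the fingers, x is the direction in which the jaws open and shut, and the axes are right-handed (so a half turn about z gives the same grasp; the last joint's range is limited). The gripper opens to 92 mm and grips with 3 to 60 N. Pads are 20 mm wide; open, the fingers measure 128 mm over their backs; the gripper's body (75 mm by 189 mm) begins 69 mm behind the grasp point.
Start: joints at [0.966, 0.158, 1.597, -0, 1.386, -0.21], TCP at [221.167, 530.746, 214.601] pointing down, gripper open.
Joint ranges: [-2.91, 2.91], [-0.94, 2.29], [0.18, 2.7], [-1.29, 4.43], [0.17, 2.64], [-3, 3]. Speed limits (rad/s): [2.57, 2.57, 3.14, 3.14, 3.14, 3.14].

INTERFACE

Orientations are given as [roll, pitch, yaw] about the fixed x, y, z axes, in that order (R = Rz(yaw) Ry(pitch) Rx(roll)).
In Python, from bench import r gives the robot as it stands.
- The arm moves only by the tool send_rows, never from a script. Its argument "deltas" is a list of rows, each a list of 3 entries, a list of its own where there are three numbers: the finger opening in mm, from 0 to 91.9, then the shift along the tool's x, y, z in mm, then the turn, a rotation vector about the tool's x, y, z in degrees. A call has 1 to 10 rows; each row shifts and turns the commanded pose from where the row before left it, along the tool's axes as they then stand; what a row does not reach is not made up. A row lasts 1/10 s, in which the tool goes at most 50 mm and 8.59 degrees, less where a joint would pass 70% of its speed; a pose out of reach is approached as far as the arm can. A call is refused whole if a number of a shift passes 50 or a number of a turn 8.59, either way. A call with a gripper value outside its range is refused whole. The fingers move at their own pace and stop on an object; "force" is the grip in N (left out, the last holds). Time passes only in rows, so rows that do not move let the fingers close. It gives the time, the measured TCP pose, the force and the opening at its end, in the units of the state.
- r.get_state(): the state, without advancing time (a new reading comes with each control period).
- r.get_image(name): name is "scene" or "top"; returns a dict with "color" (400x640x3 uint8, blue, green, red), "fovy" (degrees; the focal length in pixels is half the picture's height over the tangent of half this angle, whatever the lens; pixels are square), "cx", "cy" (the principal point, pixels), "R" (3x3) and "t" (3): a world point X has camera coordinates R X + t. Camera axes: x right, y down, z forward; pixel columns grow to the right and rows downward; lengths in mm; the calibration is good to about 2 mm. A picture is of the moment at which its call begins. There is no depth.
- r.hand_in(): hands the job in, once; it reports no verdict.
Trained networks look in a picture, given as the dict that the camera call returned (one of the last four; its "shot" number tells which), for a name from the list of things; names that differ only in an ending like _2 or _b are one class to them, and where a whole thing is asked for, a point or a joint stands for the part that bears it (a point fixed in the world has none). Each returns a list of dicts, best first, with "p" (0 to 1); they miss things now and then, are a little off and sometimes report something else, mostly with a low value. They report only what shows in the picture. A call takes as long as a camera call.
- r.boxes_of(thing, picture): "rect" ([left, top, right, bottom] in pixels, round what is visible of it).
The state is a dict: "time_s": time; "joint_positions": joint angles; "dq": joint speeds; "joint_efforts": joint torques, N m; "tcp_pos": TCP position; "tool_rot": TCP orientation; "ft_force": force on the tool from outside, world axes, zero at the start; "ft_torque": the same for the moment, N m; "grip_width": opening from 0.0 (shut) to 1.0 (fully open).
Only numpy, scipy, OpenCV 4.12 (cv2) and the standard library are available. Lean on these libraries where they do the work, as an engineer would, in place of code of your own. Each camera call takes 0.05 s, during which the arm holds its last target. There are 200 camera calls.

## Working session

There is one attempt and no reset: what is moved stays moved. The work goes in short steps, Python scripts to look and compute and a tool call to move; the robot and the scene stay as the last step left them, time stands still between calls to the robot, and variables do not carry over. Pictures are saved under pics/ and viewed, about 8 in all and at most 12, crops included, and the job is handed in when it is done.

Besides the shell and the picture viewer there is one more tool, called after "Call:" by a JSON object that holds its "method" and its "body", one argument or row to a line. send_rows: Moves the arm, as the interface text tells. Its arguments: {"type":"object","properties":{"deltas":{"type":"array"},"force":{"type":"number"}},"required":["deltas"]}

```bash
mkdir -p pics; ls; python3 - <<'E'
from bench import r
import cv2,numpy as np
s=r.get_state(); print({k:np.round(v,3).tolist() for k,v in s.items()}, r.tcp_to_grasp)
for n in("scene","top"):
    p=r.get_image(n); cv2.imwrite(f"pics/{n}0.png",p["color"])
    print(n,p["fovy"],p["cx"],p["cy"],np.round(p["R"],4).tolist(),np.round(p["t"],1).tolist())
    for o in["power_box","cover","tab","tab_rib","cradle","battery","battery_center","seat","pendant_outlet","sanding_block","carpenter_pencil","cork_block"]:
        print(o,[(np.round(b["rect"]).astype(int).tolist(),round(b["p"],2)) for b in r.boxes_of(o,p)[:2]])
E
```

```text
pics
{'time_s': 0.0, 'joint_positions': [0.966, 0.159, 1.598, -0.0, 1.386, -0.21], 'dq': [-0.001, 0.0, 0.0, 0.001, 0.001, 0.0], 'joint_efforts': [-0.0, -38.557, -32.211, 0.07, 0.038, -0.0], 'tcp_pos': [220.814, 530.221, 213.611], 'tool_rot': [-3.141, 0.002, 1.176], 'ft_force': [0.03, 0.182, 0.946], 'ft_torque': [0.008, 0.053, -0.002], 'grip_width': 1.0} 18.700000000000003
scene 57.827394593391304 327.41991319584895 195.5178242471143 [[0.5543, -0.8321, 0.0209], [-0.4686, -0.3327, -0.8184], [0.6879, 0.4438, -0.5743]] [-328.1, 370.9, 737.8]
power_box [([343, 236, 464, 328], 0.59), ([423, 259, 468, 280], 0.26)]
cover [([244, 207, 276, 243], 0.66), ([401, 264, 461, 301], 0.56)]
tab [([427, 270, 444, 286], 0.72)]
tab_rib [([422, 272, 443, 284], 0.58)]
cradle [([244, 208, 276, 240], 0.78)]
battery [([245, 211, 272, 236], 0.68)]
battery_center [([247, 211, 269, 235], 0.52)]
seat [([244, 210, 274, 244], 0.72), ([344, 238, 461, 328], 0.68)]
pendant_outlet [([201, 197, 242, 231], 0.23)]
sanding_block [([201, 197, 240, 229], 0.78)]
carpenter_pencil [([381, 217, 419, 248], 0.74), ([422, 258, 468, 281], 0.63)]
cork_block [([381, 218, 419, 248], 0.59)]
top 57.92787456426516 320.8293430904518 199.7783331087109 [[0.0899, -0.9959, -0.0019], [-0.9754, -0.0877, -0.2024], [0.2014, 0.02, -0.9793]] [-74.2, 544.9, 1175.4]
power_box []
cover [([402, 219, 444, 239], 0.61)]
tab [([417, 224, 429, 233], 0.63)]
tab_rib [([418, 224, 432, 232], 0.68)]
cradle [([259, 216, 278, 241], 0.48)]
battery [([256, 220, 276, 233], 0.59)]
battery_center [([259, 221, 277, 234], 0.58)]
seat [([359, 212, 443, 243], 0.78)]
pendant_outlet [([361, 212, 444, 243], 0.16)]
sanding_block [([204, 217, 238, 241], 0.73)]
carpenter_pencil [([396, 187, 438, 197], 0.7)]
cork_block [([360, 163, 392, 184], 0.75)]
```

```bash
python3 - <<'E'
import cv2
a=cv2.imread("pics/scene0.png");b=cv2.imread("pics/top0.png")
cv2.imwrite("pics/s1.png",cv2.resize(a[180:340,190:480],None,fx=2.75,fy=2.75,interpolation=cv2.INTER_CUBIC))
cv2.imwrite("pics/t1.png",cv2.resize(b[150:260,190:460],None,fx=2.95,fy=2.95,interpolation=cv2.INTER_CUBIC))
E
```

```text
(no output)
```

View pics/scene0.png

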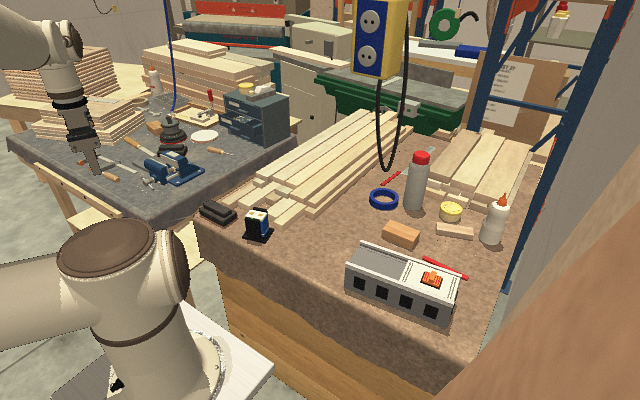

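View pics/s1.png

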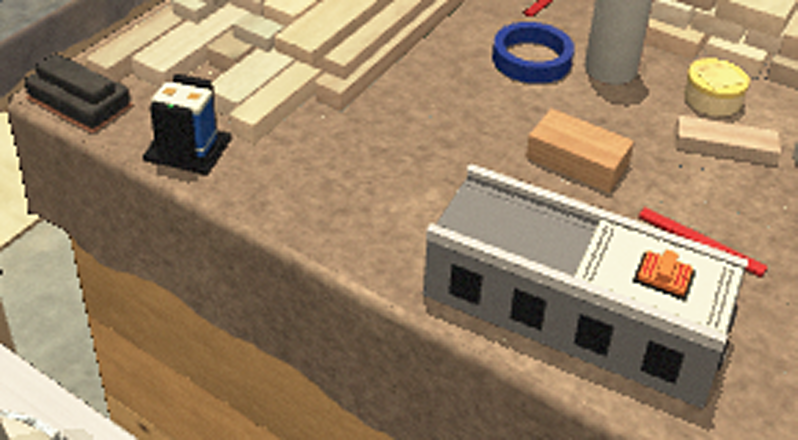

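View pics/t1.png

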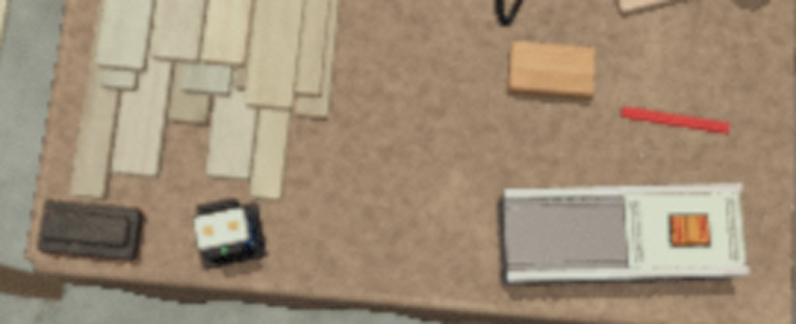

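```bash
cat > h.py <<'E'
import numpy as np
from scipy.optimize import least_squares
def K(p): return 200/np.tan(np.radians(p["fovy"]/2))
def proj(p,X):
    c=np.atleast_2d(X)@np.array(p["R"]).T+np.array(p["t"]); return c[:,:2]/c[:,2:]*K(p)+[p["cx"],p["cy"]]
def ray(p,uv,z):
    "world point on pixel ray at height z"
    R=np.array(p["R"]);o=-R.T@np.array(p["t"]);d=R.T@[(uv[0]-p["cx"])/K(p),(uv[1]-p["cy"])/K(p),1]
    return o+d*(z-o[2])/d[2]
def Rz(a): return np.array([[np.cos(a),-np.sin(a),0],[np.sin(a),np.cos(a),0],[0,0,1]])
def fit(obs,x0):
    "obs: (pic, local pts, pixels); pose x,y,yaw"
    f=lambda q:np.concatenate([(proj(p,np.array(L)@Rz(q[2]).T+[q[0],q[1],0])-U).ravel() for p,L,U in obs])
    s=least_squares(f,x0,x_scale=[100,100,.1],loss="soft_l1"); return s.x,f(s.x).reshape(-1,2)
def crop(U,o,s): return np.array(U,float)/s-.5/s*(1-s)*0+np.array(o)+(.5/s-.5)
E
python3 - <<'E'
from bench import r
from h import *
import pickle
S=r.get_image("scene");T=r.get_image("top")
pickle.dump((S,T),open("st.pkl","wb"))
s=lambda U:crop(U,(190,180),2.75); t=lambda U:crop(U,(190,150),2.95)
L=[[132,-50,89],[-132,-50,89],[-132,50,89],[132,50,89]]
x,e=fit([(T,L,t([[504,188],[742,185],[747,274],[503,280]])),(S,L+[[132,50,0],[-132,50,0]],s([[469,167],[746,262],[727,338],[428,228],[425,306],[713,402]]))],[440,-350,1.57])
print("box",x.round(3),e.round(1).tolist())
for z in(97,): print("rib",ray(T,t([[690,230]])[0],z).round(1),ray(S,s([[667,266]])[0],z).round(1),"pred",(Rz(x[2])@[-71,0,0]+[x[0],x[1],0]).round(1))
C=[[18,28,78],[18,-28,78],[-18,-28,78],[-18,28,78]]
x,e=fit([(T,C,t([[195,212],[243,206],[248,245],[202,252]])),(S,C,s([[163,79],[212,93],[188,113],[150,101]]))],[430,100,0.1]);print("bat",x.round(3),e.round(1).tolist())
# cable bottom triangulation
for z in(215,230): print("cable",ray(T,t([[506,22]])[0],z).round(),ray(S,(387,171),z).round())
for n,u in(("cork",(552,69)),("pencil l",(622,113)),("pencil r",(728,128)),("sand",(90,228))): print(n,ray(T,t([u])[0],20).round())
E
```

```text
box [ 472.426 -297.561    1.694] [[0.2, 0.9], [-0.3, -0.8], [1.1, -0.5], [2.2, 0.3], [0.1, -1.9], [1.2, -1.8], [0.2, 0.7], [-0.5, 0.1], [-1.1, -3.9], [-3.1, 2.1]]
rib [ 479.  -365.3   97. ] [ 478.9 -368.    97. ] pred [ 481.2 -368.     0. ]
bat [4.32663e+02 1.49595e+02 2.33000e-01] [[-0.0, 2.6], [0.6, 2.3], [0.2, -0.2], [-1.2, -0.1], [0.9, 0.2], [-0.2, -0.6], [2.5, -0.7], [-0.8, -0.9]]
cable [ 659. -138.  215.] [ 665. -145.  215.]
cable [ 654. -137.  230.] [ 641. -155.  230.]
cork [ 671. -214.   20.]
pencil l [ 624. -301.   20.]
pencil r [ 617. -427.   20.]
sand [430. 314.  20.]
```

```bash
python3 - <<'E'
from h import *
import pickle,cv2
S,T=pickle.load(open("st.pkl","rb"))
def panel(p,o,w,h,k,models):
    im=cv2.resize(p["color"][o[1]:o[1]+h,o[0]:o[0]+w],None,fx=k,fy=k,interpolation=cv2.INTER_CUBIC)
    for q,segs,c in models:
        for a,b in segs:
            U=(proj(p,np.array([a,b])@Rz(q[2]).T+[q[0],q[1],0])-o+.5)*k-.5
            cv2.line(im,tuple(int(v*16) for v in U[0]),tuple(int(v*16) for v in U[1]),c,1,cv2.LINE_AA,4)
    return im
def rect(x,y,z): P=[[x,y,z],[-x,y,z],[-x,-y,z],[x,-y,z]]; return [(P[i],P[(i+1)%4]) for i in range(4)]
m=[([472.4,-297.6,1.694],rect(132,50,89)+rect(132,50,0),(255,0,255)),([432.7,149.6,.233],rect(18,28,78)+rect(33,39,8),(0,255,0))]
a=panel(T,(340,205),130,45,6,m); b=panel(S,(335,230),138,100,3.2,m)
c=panel(T,(245,205),45,45,4,m); d=panel(S,(235,200),50,50,4,m)
out=np.zeros((600,780,3),np.uint8); out[:270]=a; out[275:275+b.shape[0],:b.shape[1]]=b; out[275:455,445:625]=c; out[400:600,580:780]=d
cv2.imwrite("pics/ov.png",out)
E
```

```text
(no output)
```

View pics/ov.png

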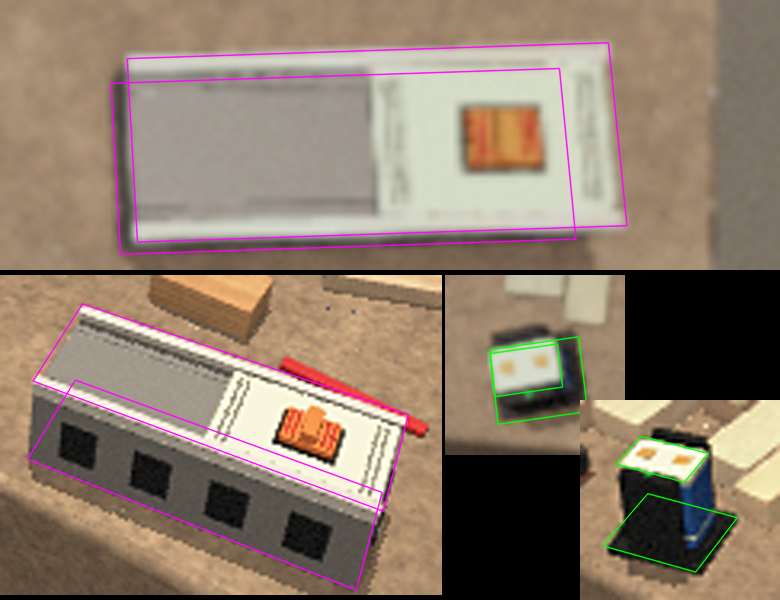

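```bash
cat >> h.py <<'E'
import cv2
def edgefit(cams,edges,q0,w=1.0):
    """edges: (a,b,inside_pt) local; maximise |inside|-|outside| contrast"""
    from scipy.optimize import minimize
    G={id(p):cv2.GaussianBlur(cv2.cvtColor(p["color"],cv2.COLOR_BGR2GRAY).astype(np.float32),(0,0),.5) for p,_ in cams}
    def cost(q):
        c=0
        for p,sel in cams:
            for i in sel:
                a,b,n=map(np.array,edges[i]); f=np.linspace(.04,.96,60)[:,None]
                X=np.vstack([a+(b-a)*f,a+(b-a)*f+(n-(a+b)/2)/np.linalg.norm(n-(a+b)/2)*.5])@Rz(q[2]).T+[q[0],q[1],0]
                U=proj(p,X);d=U[60:]-U[:60];
                e=U[59]-U[0]; nn=np.array([-e[1],e[0]])/np.hypot(*e); nn*=np.sign(d[0]@nn)
                sm=lambda V:cv2.remap(G[id(p)],V[:,0].astype(np.float32)[None],V[:,1].astype(np.float32)[None],cv2.INTER_LINEAR)[0]
                c-=np.mean(sm(U[:60]+nn*w)-sm(U[:60]-nn*w))
        return c
    best=None
    for dx in(-4,0,4):
        for dy in(-4,0,4):
            s=minimize(cost,np.array(q0)+[dx,dy,0],method="Nelder-Mead",options=dict(initial_simplex=np.array(q0)+[dx,dy,0]+np.array([[0,0,0],[3,0,0],[0,3,0],[0,0,.02]]),xatol=.01,fatol=.01))
            if best is None or s.fun<best.fun: best=s
    return best.x,best.fun
E
python3 - <<'E'
from h import *
import pickle
S,T=pickle.load(open("st.pkl","rb"))
E=[([-132,-50,89],[132,-50,89],[0,0,89]),([-132,50,89],[132,50,89],[0,0,89]),([-130,-40,84],[-130,40,84],[0,0,84])]
q=[472.4,-297.6,1.694]
for n,c in(("T",[(T,[0,1])]),("S",[(S,[0,1])]),("TS",[(T,[0,1]),(S,[0,1])])):
    x,f=edgefit(c,E,q); print(n,x.round(4),round(f,1))
# orange tab centroid
for p in(S,T):
    h=cv2.cvtColor(p["color"],cv2.COLOR_BGR2HSV); x0,y0,x1,y1=(415,260,450,292) if p is S else (410,218,435,238)
    m=np.zeros(h.shape[:2]);m[y0:y1,x0:x1]=((h[...,0]<22)&(h[...,1]>110)&(h[...,2]>80))[y0:y1,x0:x1]
    v,u=np.nonzero(m); print(len(u),u.mean(),v.mean(),u.min(),u.max(),v.min(),v.max(),[ray(p,(u.mean(),v.mean()),z).round(1).tolist() for z in(92.5,95)])
E
```

```text
T [ 471.3996 -289.8162    1.6844] -150.0
S [ 470.3763 -301.0329    1.6858] -197.8
TS [ 470.2754 -290.8577    1.6858] -324.6
314 433.359872611465 274.1687898089172 422 449 260 287 [[491.7, -366.9, 92.5], [489.2, -367.4, 95.0]]
121 423.3471074380165 227.48760330578511 417 429 223 232 [[480.1, -365.8, 92.5], [479.7, -365.1, 95.0]]
```

Call:
{"method": "send_rows", "body": {
  "deltas": [
    [40,[0,0,0],[0,0,-7.3]],
    [40,[0,0,0],[0,0,-7.3]],
    [40,[0,0,0],[0,0,-7.3]],
    [40,[0,0,0],[0,0,-7.3]],
    [40,[-46,7.7,0],[0,0,0]],
    [40,[-46,7.7,0],[0,0,0]],
    [40,[-46,7.7,0],[0,0,0]],
    [40,[-46,7.7,0],[0,0,0]],
    [40,[-46,7.7,0],[0,0,0]],
    [40,[-46,7.7,0],[0,0,0]]
  ]
}}

```text
time_s: 2.4
tcp_pos: [298.8, 260.3, 214.7]
tool_rot: [3.141, -0.0, 1.686]
ft_force: [0.8, 0.1, -0.2]
grip_width: 0.437
```

Call:
{"method": "send_rows", "body": {
  "deltas": [
    [40,[-46,7.7,0],[0,0,0]],
    [40,[-46,7.7,0],[0,0,0]],
    [40,[-46,7.7,0],[0,0,0]],
    [40,[-46,7.7,0],[0,0,0]],
    [40,[-46,7.7,0],[0,0,0]],
    [40,[-46,7.7,0],[0,0,0]],
    [40,[-46,7.7,0],[0,0,0]],
    [40,[-46,7.7,0],[0,0,0]],
    [40,[-46,7.7,0],[0,0,0]],
    [40,[-46,7.7,0],[0,0,0]]
  ]
}}

```text
time_s: 3.4
tcp_pos: [428.1, -188.4, 214.8]
tool_rot: [3.141, 0.0, 1.685]
ft_force: [0.1, 0.1, 0.6]
grip_width: 0.433
```

Call:
{"method": "send_rows", "body": {
  "deltas": [
    [40,[-46,7.7,0],[0,0,0]],
    [40,[-46,7.7,0],[0,0,0]],
    [40,[-46,7.7,0],[0,0,0]],
    [40,[-46,7.7,0],[0,0,0]],
    [40,[0,0,0],[0,0,0]]
  ]
}}

```text
time_s: 3.9
tcp_pos: [479.4, -370.1, 212.8]
tool_rot: [-3.14, -0.0, 1.682]
ft_force: [-0.5, 0.7, 0.6]
grip_width: 0.438
```

Call:
{"method": "send_rows", "body": {
  "deltas": [
    [34,[1,0,25],[0,0,0]],
    [34,[1,0,25],[0,0,0]],
    [34,[1,0,25],[0,0,0]],
    [34,[0,0,18],[0,0,0]],
    [34,[0,0,0],[0,0,0]]
  ]
}}

```text
time_s: 4.4
tcp_pos: [477.6, -360.1, 118.6]
tool_rot: [-3.138, -0.005, 1.686]
ft_force: [-0.8, 0.0, -1.1]
grip_width: 0.366
```

```bash
python3 - <<'E'
from h import *
from bench import r
a=r.get_image("scene");b=r.get_image("top")
print(proj(a,r.get_state()["tcp_pos"]),proj(b,r.get_state()["tcp_pos"]))
A=cv2.resize(a["color"][200:320,370:490],None,fx=4.5,fy=4.5,interpolation=cv2.INTER_CUBIC)
B=cv2.resize(b["color"][195:255,395:450],None,fx=4.5,fy=4.5,interpolation=cv2.INTER_CUBIC)
o=np.zeros((540,790,3),np.uint8);o[:,:540]=A;o[:270,542:542+B.shape[1]]=B
cv2.imwrite("pics/tab1.png",o)
E
```

```text
[[431.91607234 267.70856765]] [[424.79227381 226.42898594]]
```

View pics/tab1.png

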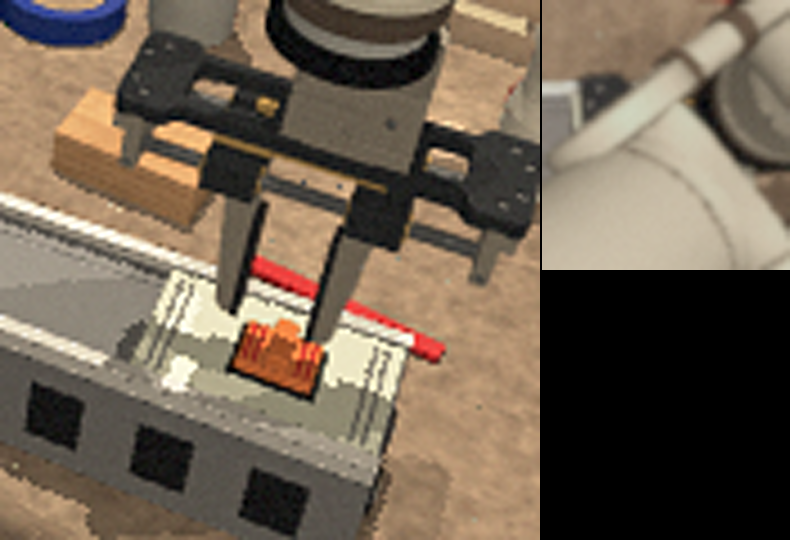

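```bash
python3 - <<'E'
from h import *
from bench import r
import pickle
for i in range(2):
    a=r.get_image("scene"); s=r.get_state(); print(np.round(s["tcp_pos"],1),np.round(s["tool_rot"],3),np.round(s["ft_force"],1))
x,y,z=s["tcp_pos"];c=lambda U:((U-[370,200]+.5)*4.5).round()
Rt=Rz(1.685)
for d in(-1,1):print("tip corners",c(proj(a,[[x,y,z]+Rt@[d*(17),10,0],[x,y,z]+Rt@[d*17,0,0]])).tolist())
print("rib pred top front/back",c(proj(a,[[478.6,-367,102.5]+Rt@[e,f,0] for e in(-6,6) for f in(15,-15)])).tolist())
E
```

```text
[ 479.8 -362.8  123. ] [3.140e+00 2.000e-03 1.686e+00] [-0.3  0.2  0. ]
[ 480.  -363.1  123.4] [3.140e+00 2.000e-03 1.686e+00] [ 0.4 -1.   0.4]
tip corners [[312.0, 330.0], [317.0, 317.0]]
tip corners [[246.0, 306.0], [251.0, 294.0]]
rib pred top front/back [[287.0, 362.0], [301.0, 323.0], [263.0, 354.0], [278.0, 315.0]]
```

Call:
{"method": "send_rows", "body": {
  "deltas": [
    [34,[-4,0,10],[0,0,0]],
    [34,[0,0,10],[0,0,0]],
    [34,[0,0,7],[0,0,0]],
    [34,[0,0,0],[0,0,0]],
    [34,[0,0,0],[0,0,0]],
    [34,[0,0,0],[0,0,0]]
  ]
}}

```text
time_s: 5.2
tcp_pos: [479.7, -366.6, 94.7]
tool_rot: [3.142, 0.0, 1.686]
ft_force: [0.5, 0.5, 0.3]
grip_width: 0.368
```

Call:
{"method": "send_rows", "body": {
  "deltas": [
    [0,[0,0,0],[0,0,0]],
    [0,[0,0,0],[0,0,0]],
    [0,[0,0,0],[0,0,0]],
    [0,[0,0,0],[0,0,0]]
  ],
  "force": 10
}}

```text
time_s: 5.6
tcp_pos: [479.7, -366.6, 94.7]
tool_rot: [3.141, 0.0, 1.686]
ft_force: [-0.1, 0.5, -0.6]
grip_width: 0.128
```

Call:
{"method": "send_rows", "body": {
  "deltas": [
    [0,[0,0,3],[0,0,0]],
    [0,[0,0,3],[0,0,0]],
    [0,[0,0,0],[0,0,0]],
    [0,[0,0,0],[0,0,0]]
  ]
}}

```text
time_s: 6.0
tcp_pos: [479.9, -367.1, 89.8]
tool_rot: [3.141, 0.001, 1.686]
ft_force: [-2.4, 0.8, 7.3]
grip_width: 0.132
```

Call:
{"method": "send_rows", "body": {
  "deltas": [
    [0,[0,0,2],[0,0,0]],
    [0,[0,0,0],[0,0,0]],
    [0,[0,0,0],[0,0,0]]
  ],
  "force": 20
}}

```text
time_s: 6.3
tcp_pos: [479.9, -367.2, 88.6]
tool_rot: [3.141, 0.001, 1.686]
ft_force: [-3.7, 3.4, 12.1]
grip_width: 0.125
```

Call:
{"method": "send_rows", "body": {
  "deltas": [
    [0,[6,0,0],[0,0,0]],
    [0,[12,0,0],[0,0,0]],
    [0,[14,0,0],[0,0,0]],
    [0,[16,0,0],[0,0,0]],
    [0,[16,0,0],[0,0,0]],
    [0,[16,0,0],[0,0,0]],
    [0,[16,0,0],[0,0,0]],
    [0,[14,0,0],[0,0,0]],
    [0,[10,0,0],[0,0,0]],
    [0,[4,0,0],[0,0,0]]
  ]
}}

```text
time_s: 7.3
tcp_pos: [465.7, -244.5, 88.6]
tool_rot: [3.141, 0.004, 1.687]
ft_force: [-5.2, -2.5, 10.5]
grip_width: 0.128
```

Call:
{"method": "send_rows", "body": {
  "deltas": [
    [0,[2,0,0],[0,0,0]],
    [0,[1,0,0],[0,0,0]],
    [0,[0,0,0],[0,0,0]]
  ]
}}

```text
time_s: 7.6
tcp_pos: [465.4, -242.0, 88.6]
tool_rot: [3.141, 0.004, 1.686]
ft_force: [-4.8, -1.3, 11.5]
grip_width: 0.125
```

Call:
{"method": "send_rows", "body": {
  "deltas": [
    [0,[2,0,0],[0,0,0]],
    [0,[2,0,0],[0,0,0]],
    [0,[0,0,0],[0,0,0]],
    [0,[0,0,0],[0,0,0]]
  ]
}}

```text
time_s: 8.0
tcp_pos: [465.2, -239.8, 88.8]
tool_rot: [3.141, 0.007, 1.686]
ft_force: [-5.3, -6.7, 8.9]
grip_width: 0.128
```

Call:
{"method": "send_rows", "body": {
  "deltas": [
    [40,[-1,0,0],[0,0,0]],
    [40,[0,0,0],[0,0,0]],
    [40,[0,0,-5],[0,0,0]],
    [60,[0,0,-20],[0,0,0]],
    [86,[0,0,-35],[0,0,0]],
    [86,[0,0,-30],[0,0,-6.3]],
    [86,[0,0,0],[0,0,0]]
  ]
}}

```text
time_s: 8.7
tcp_pos: [467.1, -239.1, 181.1]
tool_rot: [3.136, 0.007, 1.797]
ft_force: [0.2, 0.1, 0.6]
grip_width: 0.716
```

```bash
python3 - <<'E'
from h import *
from bench import r
import pickle
s=r.get_state(); print(np.round(s["tcp_pos"],1),np.round(s["tool_rot"],3))
a=r.get_image("scene");b=r.get_image("top");pickle.dump((a,b),open("open.pkl","wb"))
for p in(a,b):print([(np.round(q["rect"]).tolist(),round(q["p"],2)) for q in r.boxes_of("tab",p)[:1]])
A=cv2.resize(a["color"][215:335,335:475],None,fx=4,fy=4,interpolation=cv2.INTER_CUBIC)
cv2.imwrite("pics/open.png",A)
E
```

```text
[ 467.1 -239.1  181.1] [3.136 0.007 1.797]
[([370.0, 254.0, 394.0, 268.0], 0.66)]
[]
```

View pics/open.png

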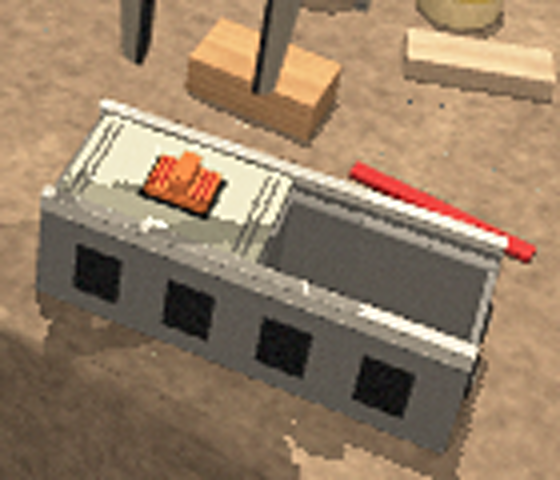

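Call:
{"method": "send_rows", "body": {
  "deltas": [
    [86,[43,6,0],[0,0,0]],
    [86,[43,6,0],[0,0,0]],
    [86,[43,6,0],[0,0,0]],
    [86,[43,6,0],[0,0,0]],
    [86,[43,6,0],[0,0,0]],
    [86,[43,6,0],[0,0,0]],
    [86,[43,6,0],[0,0,0]],
    [86,[43,6,0],[0,0,0]],
    [86,[43,6,0],[0,0,0]],
    [86,[0,0,0],[0,0,0]]
  ]
}}

```text
time_s: 9.9
tcp_pos: [428.9, 155.9, 174.8]
tool_rot: [-3.138, -0.002, 1.801]
ft_force: [0.2, 0.5, -0.2]
grip_width: 0.936
```

Call:
{"method": "send_rows", "body": {
  "deltas": [
    [86,[0,0,20],[0,0,0]],
    [86,[0,0,30],[0,0,0]],
    [86,[0,0,15],[0,0,0]],
    [86,[0,0,0],[0,0,0]],
    [86,[0,0,0],[0,0,0]],
    [86,[0,0,0],[0,0,0]]
  ]
}}

```text
time_s: 10.5
tcp_pos: [431.9, 151.6, 112.4]
tool_rot: [3.14, 0.0, 1.795]
ft_force: [0.2, -0.2, 0.6]
grip_width: 0.936
```

```bash
python3 - <<'E'
from h import *
from bench import r
a=r.get_image("scene");s=r.get_state(); print(np.round(s["tcp_pos"],1),np.round(s["tool_rot"],3))
A=cv2.resize(a["color"][165:255,215:305],None,fx=5,fy=5,interpolation=cv2.INTER_CUBIC)
U=(proj(a,[s["tcp_pos"],np.array(s["tcp_pos"])+[0,0,78-s["tcp_pos"][2]]])-[215,165]+.5)*5-.5; print(U)
for u in U: cv2.circle(A,tuple(int(v) for v in u),4,(255,0,255),1)
cv2.imwrite("pics/bat.png",A)
E
```

```text
[432.  151.7 112.6] [3.14  0.    1.795]
[[193.27686625 199.58377818]
 [199.00519419 247.22200844]]
```

View pics/bat.png

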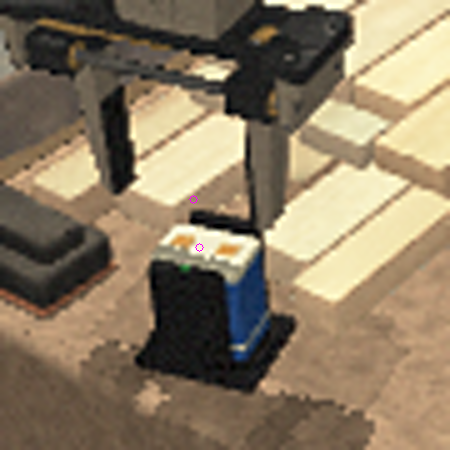

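Call:
{"method": "send_rows", "body": {
  "deltas": [
    [86,[-3,0,20],[0,0,0]],
    [86,[0,0,30],[0,0,0]],
    [86,[0,0,22],[0,0,0]],
    [86,[0,0,8],[0,0,0]],
    [86,[0,0,0],[0,0,0]],
    [86,[0,0,0],[0,0,0]]
  ]
}}

```text
time_s: 11.15
tcp_pos: [433.0, 149.0, 32.9]
tool_rot: [3.139, 0.0, 1.796]
ft_force: [0.5, 0.2, 0.4]
grip_width: 0.936
```

Call:
{"method": "send_rows", "body": {
  "deltas": [
    [50,[0,0,0],[0,0,0]],
    [50,[0,0,0],[0,0,0]],
    [50,[0,0,0],[0,0,0]],
    [50,[0,0,0],[0,0,0]],
    [50,[0,0,0],[0,0,0]]
  ],
  "force": 15
}}

```text
time_s: 11.65
tcp_pos: [432.2, 149.2, 32.0]
tool_rot: [3.141, -0.0, 1.796]
ft_force: [-1.1, 1.5, 3.4]
grip_width: 0.62
```

Call:
{"method": "send_rows", "body": {
  "deltas": [
    [50,[0,0,-5],[0,0,0]],
    [50,[0,0,-10],[0,0,0]],
    [50,[0,0,0],[0,0,0]]
  ],
  "force": 25
}}

```text
time_s: 11.95
tcp_pos: [432.8, 149.0, 47.9]
tool_rot: [3.139, 0.001, 1.796]
ft_force: [0.0, 0.3, -2.1]
grip_width: 0.619
```

Call:
{"method": "send_rows", "body": {
  "deltas": [
    [50,[0,0,-15],[0,0,0]],
    [50,[0,0,-20],[0,0,0]],
    [50,[0,0,-25],[0,0,0]],
    [50,[0,0,-25],[0,0,0]],
    [50,[0,0,-15],[0,0,0]],
    [50,[0,0,0],[0,0,0]]
  ]
}}

```text
time_s: 12.55
tcp_pos: [433.5, 149.1, 148.9]
tool_rot: [3.137, 0.001, 1.796]
ft_force: [0.6, 0.4, -2.4]
grip_width: 0.619
```

Call:
{"method": "send_rows", "body": {
  "deltas": [
    [50,[-20,-5,0],[0,0,0]],
    [50,[-40,-9,0],[0,0,0]],
    [50,[-40,-9,0],[0,0,0]],
    [50,[-40,-9,0],[0,0,0]],
    [50,[-40,-9,0],[0,0,0]],
    [50,[-20,-5,0],[0,0,0]],
    [50,[0,0,15],[0,0,0]],
    [50,[0,0,30],[0,0,0]],
    [50,[0,0,30],[0,0,0]],
    [50,[0,0,20],[0,0,0]]
  ]
}}

```text
time_s: 13.55
tcp_pos: [429.2, -55.4, 48.3]
tool_rot: [-3.138, -0.003, 1.795]
ft_force: [-0.3, -0.2, -3.0]
grip_width: 0.618
```

Call:
{"method": "send_rows", "body": {
  "deltas": [
    [50,[0,0,15],[0,0,0]],
    [50,[0,0,8],[0,0,0]],
    [50,[0,0,3],[0,0,0]],
    [50,[0,0,0],[0,0,0]],
    [50,[0,0,0],[0,0,0]],
    [50,[0,0,0],[0,0,0]]
  ]
}}

```text
time_s: 14.15
tcp_pos: [432.3, -56.5, 26.4]
tool_rot: [3.14, 0.001, 1.796]
ft_force: [-0.6, -0.4, -2.2]
grip_width: 0.619
```

Call:
{"method": "send_rows", "body": {
  "deltas": [
    [50,[0,0,1],[0,0,0]],
    [50,[0,0,1],[0,0,0]],
    [50,[0,0,1],[0,0,0]],
    [50,[0,0,0],[0,0,0]],
    [50,[0,0,0],[0,0,0]]
  ]
}}

```text
time_s: 14.65
tcp_pos: [432.0, -56.4, 24.0]
tool_rot: [-3.141, 0.0, 1.796]
ft_force: [-4.7, 1.3, 10.5]
grip_width: 0.621
```

Call:
{"method": "send_rows", "body": {
  "deltas": [
    [80,[0,0,-0.5],[0,0,0]],
    [80,[0,0,0],[0,0,0]],
    [80,[0,0,0],[0,0,0]],
    [80,[0,0,-15],[0,0,0]],
    [80,[0,0,-30],[0,0,0]],
    [80,[0,0,-35],[0,0,0]],
    [80,[0,0,0],[0,0,8.18]],
    [80,[0,0,0],[0,0,8.18]],
    [80,[0,0,0],[0,0,8.18]],
    [80,[0,0,0],[0,0,8.18]]
  ]
}}

```text
time_s: 15.65
tcp_pos: [431.6, -56.2, 103.1]
tool_rot: [3.142, -0.0, 1.219]
ft_force: [-0.6, 0.4, -0.2]
grip_width: 0.868
```

Call:
{"method": "send_rows", "body": {
  "deltas": [
    [80,[0,0,0],[0,0,8.18]],
    [80,[0,0,0],[0,0,8.18]],
    [80,[0,0,0],[0,0,8.18]],
    [80,[0,0,0],[0,0,8.18]],
    [80,[0,0,0],[0,0,8.18]],
    [80,[0,0,0],[0,0,8.18]],
    [80,[0,0,0],[0,0,8.18]],
    [80,[0,0,0],[0,0,0]],
    [80,[0,0,0],[0,0,0]]
  ]
}}

```text
time_s: 16.55
tcp_pos: [431.5, -56.2, 103.0]
tool_rot: [-3.142, 0.0, 0.229]
ft_force: [0.2, 0.9, -0.9]
grip_width: 0.871
```

```bash
python3 - <<'E'
from h import *
from bench import r
a=r.get_image("scene");s=r.get_state(); print(np.round(s["tcp_pos"],1),np.round(s["tool_rot"],3))
A=cv2.resize(a["color"][165:285,265:365],None,fx=5,fy=5,interpolation=cv2.INTER_CUBIC)
for x in(18,-18):
  for y in (28,-28):
    for z in (0,70):
      u=(proj(a,np.array([432,-56.4,z])+Rz(.225)@[x,y,0])[0]-[265,165]+.5)*5-.5; cv2.circle(A,tuple(int(v) for v in u),3,(255,0,255),1)
cv2.imwrite("pics/bat2.png",A)
E
```

```text
[431.5 -56.3 103. ] [-3.142  0.     0.228]
```

View pics/bat2.png

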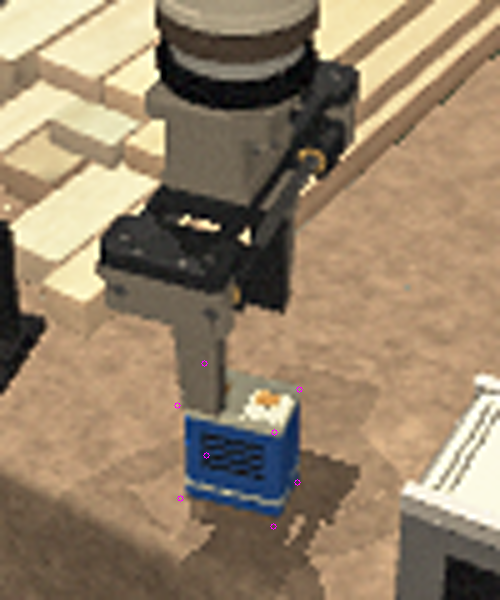

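Call:
{"method": "send_rows", "body": {
  "deltas": [
    [80,[0,0,15],[0,0,0]],
    [80,[0,0,30],[0,0,0]],
    [80,[0,0,22],[0,0,0]],
    [80,[0,0,10],[0,0,0]],
    [80,[0,0,0],[0,0,0]],
    [80,[0,0,0],[0,0,0]]
  ]
}}

```text
time_s: 17.2
tcp_pos: [432.2, -56.5, 26.9]
tool_rot: [3.141, -0.001, 0.226]
ft_force: [0.1, -0.5, 0.6]
grip_width: 0.87
```

Call:
{"method": "send_rows", "body": {
  "deltas": [
    [30,[0,0,0],[0,0,0]],
    [30,[0,0,0],[0,0,0]],
    [30,[0,0,0],[0,0,0]],
    [30,[0,0,0],[0,0,0]],
    [30,[0,0,0],[0,0,0]],
    [30,[0,0,0],[0,0,0]]
  ],
  "force": 10
}}

```text
time_s: 17.8
tcp_pos: [432.1, -56.4, 26.4]
tool_rot: [3.141, -0.001, 0.225]
ft_force: [1.5, 0.4, 0.5]
grip_width: 0.391
```

Call:
{"method": "send_rows", "body": {
  "deltas": [
    [30,[0,0,0],[0,0,0]],
    [30,[0,0,-5],[0,0,0]],
    [30,[0,0,-20],[0,0,0]],
    [30,[0,0,-35],[0,0,0]],
    [30,[0,0,-35],[0,0,0]],
    [30,[0,0,-30],[0,0,0]],
    [30,[0,0,0],[0,0,-8.37]],
    [30,[0,0,0],[0,0,-8.37]],
    [30,[0,0,0],[0,0,-8.37]],
    [30,[0,0,0],[0,0,-8.37]]
  ],
  "force": 25
}}

```text
time_s: 18.8
tcp_pos: [430.5, -55.8, 150.5]
tool_rot: [-3.139, 0.001, 0.816]
ft_force: [-0.1, -0.3, -2.3]
grip_width: 0.388
```

Call:
{"method": "send_rows", "body": {
  "deltas": [
    [30,[0,0,0],[0,0,-8.37]],
    [30,[0,0,0],[0,0,-8.37]],
    [30,[0,0,0],[0,0,-8.37]],
    [30,[0,0,0],[0,0,-8.37]],
    [30,[0,0,0],[0,0,-8.37]],
    [30,[0,0,0],[0,0,-8.37]],
    [30,[0,0,0],[0,0,0]]
  ]
}}

```text
time_s: 19.5
tcp_pos: [430.6, -55.9, 150.5]
tool_rot: [-3.14, -0.001, 1.686]
ft_force: [0.4, 0.2, -2.6]
grip_width: 0.393
```

```bash
python3 - <<'E'
from h import *
from bench import r
import pickle
a=r.get_image("scene");b=r.get_image("top");s=r.get_state(); print(np.round(s["tcp_pos"],1),np.round(s["tool_rot"],3),np.round(s["ft_force"],1))
pickle.dump((a,b),open("lift.pkl","wb"))
E=[([-132,-50,89],[132,-50,89],[0,0,89]),([-132,50,89],[132,50,89],[0,0,89]),([-126,-31,77],[-10,-31,77],[-60,-60,77]),([-126,31,77],[-10,31,77],[-60,60,77])]
ac=lambda x:(np.array([np.sin(1.686),-np.cos(1.686)])@x[:2]).round(1)
for n,c in(("T0",[(b,[0])]),("T1",[(b,[1])]),("S0",[(a,[0])]),("S1",[(a,[1])])):
  for q in([470.5,-296.5,1.686],):
    # 1D scan across at fixed yaw
    f=[]
    p,sel=c[0];G=cv2.cvtColor(p["color"],cv2.COLOR_BGR2GRAY).astype(np.float32)
    i=sel[0]
    ds=np.arange(-12,12.1,.5);m=[]
    for d in ds:
        A,B=np.array(E[i][0]),np.array(E[i][1]);F=np.linspace(.06,.94,80)[:,None]
        X=(A+(B-A)*F)+[0,d,0];U=proj(p,X@Rz(q[2]).T+[q[0],q[1],0]).astype(np.float32)
        m.append(np.median(cv2.remap(G,U[:,0][None],U[:,1][None],cv2.INTER_LINEAR)))
    print(n,dict(zip(ds[::2].tolist(),np.round(m[::2]).astype(int).tolist())))
A=cv2.resize(b["color"][195:260,345:455],None,fx=7,fy=7,interpolation=cv2.INTER_CUBIC)
cv2.imwrite("pics/topopen.png",A)
E
```

```text
[431.  -56.  150.7] [-3.140e+00 -1.000e-03  1.683e+00] [ 0.1  0.3 -1.9]
T0 {-12.0: 138, -11.0: 138, -10.0: 137, -9.0: 137, -8.0: 138, -7.0: 139, -6.0: 141, -5.0: 146, -4.0: 155, -3.0: 165, -2.0: 176, -1.0: 187, 0.0: 195, 1.0: 200, 2.0: 203, 3.0: 203, 4.0: 201, 5.0: 196, 6.0: 187, 7.0: 182, 8.0: 181, 9.0: 181, 10.0: 182, 11.0: 180, 12.0: 179}
T1 {-12.0: 188, -11.0: 195, -10.0: 199, -9.0: 202, -8.0: 204, -7.0: 206, -6.0: 205, -5.0: 200, -4.0: 189, -3.0: 175, -2.0: 157, -1.0: 137, 0.0: 115, 1.0: 93, 2.0: 83, 3.0: 80, 4.0: 82, 5.0: 85, 6.0: 89, 7.0: 94, 8.0: 97, 9.0: 99, 10.0: 100, 11.0: 100, 12.0: 101}
S0 {-12.0: 156, -11.0: 156, -10.0: 155, -9.0: 152, -8.0: 152, -7.0: 152, -6.0: 151, -5.0: 150, -4.0: 149, -3.0: 149, -2.0: 150, -1.0: 159, 0.0: 182, 1.0: 204, 2.0: 226, 3.0: 239, 4.0: 248, 5.0: 249, 6.0: 250, 7.0: 246, 8.0: 237, 9.0: 218, 10.0: 190, 11.0: 164, 12.0: 151}
S1 {-12.0: 162, -11.0: 169, -10.0: 191, -9.0: 219, -8.0: 237, -7.0: 244, -6.0: 245, -5.0: 246, -4.0: 247, -3.0: 248, -2.0: 245, -1.0: 236, 0.0: 214, 1.0: 184, 2.0: 156, 3.0: 144, 4.0: 142, 5.0: 143, 6.0: 145, 7.0: 146, 8.0: 147, 9.0: 146, 10.0: 139, 11.0: 127, 12.0: 112}
```

View pics/topopen.png

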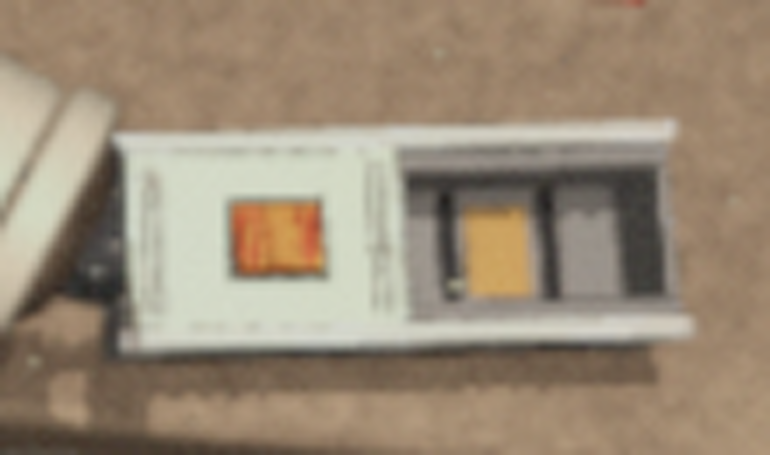

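Call:
{"method": "send_rows", "body": {
  "deltas": [
    [30,[-20,1,0],[0,0,0]],
    [30,[-38,1.5,0],[0,0,0]],
    [30,[-40,1.5,0],[0,0,0]],
    [30,[-40,1.5,0],[0,0,0]],
    [30,[-40,1.5,0],[0,0,0]],
    [30,[-40,1.5,0],[0,0,0]],
    [30,[-40,1.5,0],[0,0,0]],
    [30,[-31,1.5,0],[0,0,0]],
    [30,[-20,0.7,0],[0,0,0]],
    [30,[0,0,0],[0,0,0]]
  ]
}}

```text
time_s: 20.6
tcp_pos: [478.8, -364.1, 150.7]
tool_rot: [-3.141, 0.0, 1.681]
ft_force: [0.0, 0.2, -1.7]
grip_width: 0.389
```

Call:
{"method": "send_rows", "body": {
  "deltas": [
    [30,[0,0,10],[0,0,0]],
    [30,[0,0,5],[0,0,0]],
    [30,[0,0,0],[0,0,0]],
    [30,[0,0,0],[0,0,0]],
    [30,[0,0,0],[0,0,0]]
  ]
}}

```text
time_s: 21.1
tcp_pos: [479.4, -361.4, 136.4]
tool_rot: [3.141, 0.0, 1.686]
ft_force: [-0.4, 0.3, -2.4]
grip_width: 0.391
```

```bash
python3 - <<'E'
from h import *
from bench import r
a=r.get_image("scene");s=r.get_state(); p=np.array(s["tcp_pos"]);print(np.round(p,1),np.round(s["tool_rot"],3),np.round(s["ft_force"],1))
u=np.array([-.1149,.9934]);v=np.array([.9934,.1149]);print("along",u@p[:2],"across",v@p[:2])
A=cv2.resize(a["color"][195:335,365:485],None,fx=4.2,fy=4.2,interpolation=cv2.INTER_CUBIC)
yaw=s["tool_rot"][2]
for x in(18,-18):
  for y in (28,-28):
    for z in (0,70):
      q=(proj(a,np.array([p[0],p[1],p[2]-26.4+z])+Rz(yaw)@[x,y,0])[0]-[365,195]+.5)*4.2-.5; cv2.circle(A,tuple(int(k) for k in q),2,(255,0,255),-1)
bo=np.append(u*-348.3+v*433.9,0)
for l in([-132,50,89],[-132,-50,89],[0,50,89],[0,-50,89],[-132,50,0],[-132,43,84],[-132,-43,84],[-6,-31,77],[-6,31,77],[-126,31,77],[-126,-31,77]):
      q=(proj(a,bo+Rz(1.686)@l)[0]-[365,195]+.5)*4.2-.5; cv2.circle(A,tuple(int(k) for k in q),2,(0,255,0),-1)
cv2.imwrite("pics/hover.png",A)
E
```

```text
[ 479.4 -361.6  136.5] [3.141e+00 1.000e-03 1.686e+00] [ 0.3 -0.  -3. ]
along -414.3149344492809 across 434.7161300687359
```

View pics/hover.png

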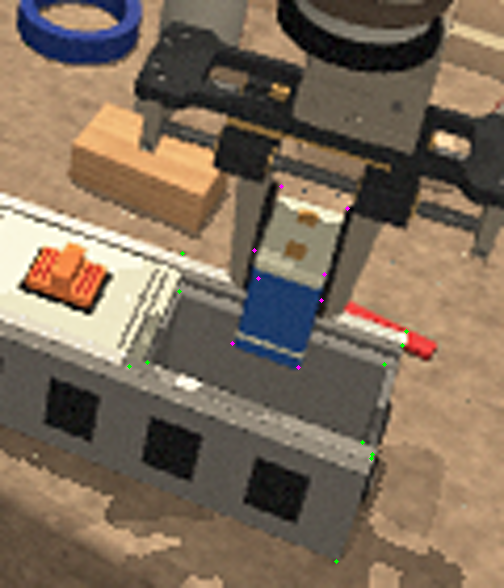

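```bash
cat > chk.py <<'E'
from h import *
from bench import r
a=r.get_image("scene");s=r.get_state(); p=np.array(s["tcp_pos"]);yaw=s["tool_rot"][2]
u=np.array([-.1149,.9934]);v=np.array([.9934,.1149])
def scan(A,B,dirn,chan,rng=np.arange(-10,10.1,.5)):
    m=[]
    for d in rng:
        F=np.linspace(.15,.85,40)[:,None];X=A+(B-A)*F+np.array(dirn)*d
        U=proj(a,X).astype(np.float32);C=cv2.remap(a["color"].astype(np.float32),U[:,0][None],U[:,1][None],cv2.INTER_CUBIC)[0]
        m.append(np.median(chan(C)))
    m=np.array(m);g=np.gradient(cv2.GaussianBlur(m[None].astype(np.float32),(5,1),1)[0]);i=np.argmax(abs(g)); w=abs(g[max(0,i-4):i+5]);return (rng[max(0,i-4):i+5]*w).sum()/w.sum(),np.round(m[::4]).astype(int).tolist()
blue=lambda C:C[:,0]-C[:,2]
gray=lambda C:C.mean(1)
c=np.array([p[0],p[1],p[2]-26.4]);R=Rz(yaw)
P=lambda x,y,z:c+R@[x,y,z]
# yaw ~1.686: local x=along(+y world), local y toward robot
print("left edge d along",scan(P(18,28,5),P(18,28,35),R@[1,0,0],blue))
print("right edge d along",scan(P(-18,28,5),P(-18,28,35),R@[1,0,0],blue))
print("bottom d z",scan(P(-18,28,0),P(18,28,0),[0,0,1.],blue))
bo=np.append(u*-348.3+v*433.9,0);Q=lambda x,y,z:bo+Rz(1.686)@[x,y,z]
print("near rail outer d boxy",scan(Q(-130,50,89),Q(0,50,89),Rz(1.686)@[0,1,0],gray))
print("near rail outer dz",scan(Q(-130,50,89),Q(0,50,89),[0,0,1.],gray))
print("end vertical near d along",scan(Q(-132,50,20),Q(-132,50,60),Rz(1.686)@[1,0,0],gray))
E
python3 chk.py
```

```text
left edge d along (np.float64(-1.0154841480723047), [76, 73, 74, 79, 67, -8, -18, -12, -13, -12, -13])
right edge d along (np.float64(-0.6907876296258642), [-13, -13, -13, -16, -8, 56, 79, 71, 70, 73, 74])
bottom d z (np.float64(6.230428807846304), [-12, -14, -18, -18, 16, 70, 86, 80, 35, -23, -4])
near rail outer d boxy (np.float64(-7.3033566451110286), [77, 105, 146, 154, 153, 150, 139, 132, 136, 138, 139])
near rail outer dz (np.float64(7.972358288670645), [140, 137, 134, 130, 140, 150, 153, 155, 152, 117, 83])
end vertical near d along (np.float64(-8.513041159125269), [119, 99, 86, 77, 73, 82, 85, 84, 83, 83, 84])
```

Call:
{"method": "send_rows", "body": {
  "deltas": [
    [30,[0,-0.8,10],[0,0,0]],
    [30,[0,0,10],[0,0,0]],
    [30,[0,0,8],[0,0,0]],
    [30,[0,0,5],[0,0,0]],
    [30,[0,0,5],[0,0,0]],
    [30,[0,0,5],[0,0,0]],
    [30,[0,0,0],[0,0,0]]
  ]
}}

```text
time_s: 21.9
tcp_pos: [482.4, -362.1, 96.8]
tool_rot: [3.134, 0.003, 1.686]
ft_force: [6.3, 4.8, 12.4]
grip_width: 0.389
```

Call:
{"method": "send_rows", "body": {
  "deltas": [
    [30,[0,0,-5],[0,0,0]],
    [30,[0,0,-10],[0,0,0]],
    [30,[0,0,0],[0,0,0]],
    [30,[0,0,0],[0,0,0]]
  ]
}}

```text
time_s: 22.3
tcp_pos: [478.2, -362.0, 108.0]
tool_rot: [-3.141, 0.0, 1.686]
ft_force: [0.1, 0.3, -2.3]
grip_width: 0.39
```

```bash
python3 - <<'E'
from h import *
from bench import r
a=r.get_image("scene");s=r.get_state(); p=np.array(s["tcp_pos"]);print(np.round(p,1),np.round(s["tool_rot"],4),np.round(s["ft_force"],1),np.round(s["ft_torque"],2))
u=np.array([-.1149,.9934]);v=np.array([.9934,.1149]);print("along",u@p[:2],"across",v@p[:2])
A=cv2.resize(a["color"][205:315,375:475],None,fx=5.4,fy=5.4,interpolation=cv2.INTER_CUBIC)
cv2.imwrite("pics/hover2.png",A)
E
```

```text
[ 478.  -361.8  107.6] [-3.1410e+00 -6.0000e-04  1.6857e+00] [-0.  -0.4 -2.9] [0.03 0.05 0.02]
along -414.3368064685287 across 433.2930506697113
```

View pics/hover2.png

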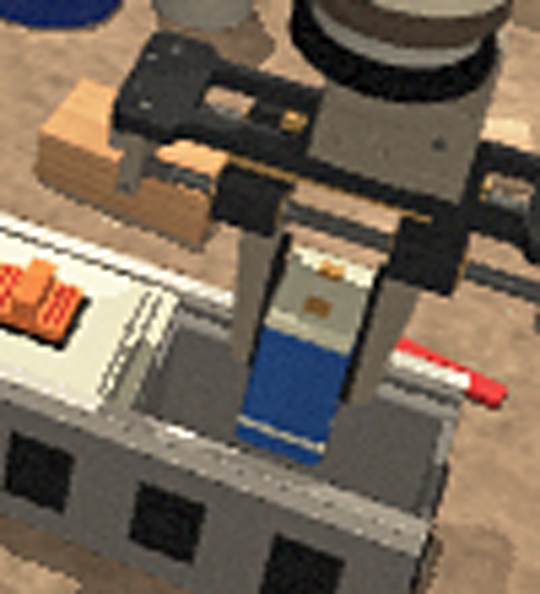

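```bash
cat >> chk.py <<'E'
print("front bottom profile",scan(P(-18,28,0),P(18,28,0),[0,0,1.],blue,np.arange(-6,12.1,.5)))
print("front top edge(z70)",scan(P(-16,28,70),P(16,28,70),[0,0,1.],blue,np.arange(-12,8.1,.5)))
for z in(8,25,40): print("left edge at z",z,scan(P(18,28,z-3),P(18,28,z+3),R@[1,0,0],blue)[0],"right",scan(P(-18,28,z-3),P(-18,28,z+3),R@[1,0,0],blue)[0])
print("back top far edge d y",scan(P(-16,-28,70),P(16,-28,70),R@[0,1,0],gray,np.arange(-8,8.1,.5)))
E
python3 chk.py | cut -c1-330
```

```text
left edge d along (np.float64(-0.6355770671723082), [76, 78, 79, 81, 70, 10, -15, -13, -12, -12, -12])
right edge d along (np.float64(-0.5848104208642724), [-13, -13, -11, -16, -7, 51, 77, 73, 75, 75, 76])
bottom d z (np.float64(8.439758298039422), [-25, -23, -17, -18, -3, 42, 82, 86, 83, 54, -17])
near rail outer d boxy (np.float64(-7.495047877769568), [78, 105, 152, 155, 146, 145, 140, 133, 136, 138, 139])
near rail outer dz (np.float64(7.772635399843656), [140, 137, 135, 133, 142, 145, 145, 153, 158, 117, 84])
end vertical near d along (np.float64(-9.126764814155498), [115, 96, 84, 77, 75, 82, 84, 83, 84, 83, 81])
front bottom profile (np.float64(8.946508030978316), [-17, -18, -3, 42, 82, 86, 83, 54, -17, -35])
front top edge(z70) (np.float64(-2.1428042324593477), [78, 79, 80, 86, 77, 14, -38, -40, -37, -35, -32])
left edge at z 8 -1.9227118022015701 right -0.273101026562285
left edge at z 25 -0.5266902796978554 right -0.9328256232432759
left edge at z 40 -0.9513216300032739 right -0.6719847839347718
back top far edge d y (np.float64(3.3895872509591416), [130, 162, 162, 156, 150, 161, 201, 224, 221])
```

Call:
{"method": "send_rows", "body": {
  "deltas": [
    [30,[0,0,-20],[0,0,0]],
    [30,[0,0,-20],[0,0,0]],
    [30,[20,-1,0],[0,0,0]],
    [30,[40,-1.5,0],[0,0,0]],
    [30,[45,-1.5,0],[0,0,0]],
    [30,[45,-1.5,0],[0,0,0]],
    [30,[45,-1.5,0],[0,0,0]],
    [30,[45,-1.5,0],[0,0,0]],
    [30,[40,-1.5,0],[0,0,0]],
    [30,[20,-1,0],[0,0,0]]
  ]
}}

```text
time_s: 23.4
tcp_pos: [431.7, -62.2, 147.4]
tool_rot: [-3.14, -0.001, 1.688]
ft_force: [-0.1, -0.6, -2.9]
grip_width: 0.391
```

Call:
{"method": "send_rows", "body": {
  "deltas": [
    [30,[0,0,10],[0,0,0]],
    [30,[0,0,30],[0,0,0]],
    [30,[0,0,35],[0,0,0]],
    [30,[0,0,25],[0,0,0]],
    [30,[0,0,12],[0,0,0]],
    [30,[0,0,3],[0,0,0]],
    [30,[0,0,0],[0,0,0]],
    [30,[0,0,0],[0,0,0]]
  ]
}}

```text
time_s: 24.2
tcp_pos: [434.3, -65.9, 34.4]
tool_rot: [3.139, 0.001, 1.686]
ft_force: [-0.5, -0.4, -1.9]
grip_width: 0.391
```

Lower to flatten (reduced grip so it can swivel level), with a check.

Call:
{"method": "send_rows", "body": {
  "deltas": [
    [30,[0,0,3],[0,0,0]],
    [30,[0,0,2],[0,0,0]],
    [30,[0,0,1.5],[0,0,0]],
    [30,[0,0,1.5],[0,0,0]],
    [30,[0,0,0],[0,0,0]]
  ],
  "force": 12
}}

```text
time_s: 24.7
tcp_pos: [433.5, -65.3, 26.5]
tool_rot: [3.141, 0.0, 1.686]
ft_force: [-5.2, 1.4, 10.9]
grip_width: 0.394
```

Call:
{"method": "send_rows", "body": {
  "deltas": [
    [70,[0,0,-0.5],[0,0,0]],
    [70,[0,0,0],[0,0,0]],
    [70,[0,0,0],[0,0,0]],
    [70,[0,0,-20],[0,0,0]],
    [70,[0,0,-40],[0,0,0]],
    [40,[0,0,-40],[0,0,0]],
    [20,[-30,1,0],[0,0,0]],
    [10,[-45,2,0],[0,0,0]],
    [10,[-45,2,0],[0,0,0]],
    [10,[-45,2,0],[0,0,0]]
  ]
}}

```text
time_s: 25.7
tcp_pos: [459.1, -229.9, 125.7]
tool_rot: [3.141, 0.0, 1.686]
ft_force: [1.2, 0.2, -0.3]
grip_width: 0.351
```

Call:
{"method": "send_rows", "body": {
  "deltas": [
    [10,[-45,2,0],[0,0,0]],
    [10,[-45,1,0],[0,0,0]],
    [10,[-30,1,0],[0,0,0]],
    [10,[-15,1,0],[0,0,0]],
    [10,[0,0,10],[0,0,0]],
    [10,[0,0,30],[0,0,0]],
    [10,[0,0,25],[0,0,0]],
    [10,[0,0,10],[0,0,0]],
    [10,[0,0,0],[0,0,0]],
    [10,[0,0,0],[0,0,0]]
  ]
}}

```text
time_s: 26.7
tcp_pos: [479.9, -361.7, 51.4]
tool_rot: [3.141, 0.001, 1.687]
ft_force: [-0.5, -0.5, 0.7]
grip_width: 0.111
```

Call:
{"method": "send_rows", "body": {
  "deltas": [
    [10,[0,-9,0],[0,0,0]],
    [10,[0,-7,0],[0,0,0]],
    [10,[0,-2,0],[0,0,0]],
    [10,[0,-2,0],[0,0,0]],
    [10,[0,-1,0],[0,0,0]],
    [10,[0,0,0],[0,0,0]],
    [10,[0,0,0],[0,0,0]]
  ]
}}

```text
time_s: 27.4
tcp_pos: [459.7, -364.4, 51.2]
tool_rot: [3.139, 0.001, 1.686]
ft_force: [5.4, 1.2, 1.2]
grip_width: 0.108
```

Call:
{"method": "send_rows", "body": {
  "deltas": [
    [10,[0,10,0],[0,0,0]],
    [10,[0,14,0],[0,0,0]],
    [10,[0,10,0],[0,0,0]],
    [10,[0,4,0],[0,0,0]],
    [10,[0,2,0],[0,0,0]],
    [10,[0,1,0],[0,0,0]],
    [10,[0,0,0],[0,0,0]],
    [10,[0,0,0],[0,0,0]]
  ]
}}

```text
time_s: 28.2
tcp_pos: [499.0, -359.5, 50.6]
tool_rot: [-3.141, -0.0, 1.686]
ft_force: [0.3, -0.4, 1.6]
grip_width: 0.106
```

Call:
{"method": "send_rows", "body": {
  "deltas": [
    [10,[0,1.5,0],[0,0,0]],
    [10,[0,1.5,0],[0,0,0]],
    [10,[0,0,0],[0,0,0]],
    [10,[0,0,0],[0,0,0]]
  ]
}}

```text
time_s: 28.6
tcp_pos: [501.3, -359.3, 50.6]
tool_rot: [-3.139, -0.0, 1.686]
ft_force: [-5.8, 0.3, 2.9]
grip_width: 0.108
```

Call:
{"method": "send_rows", "body": {
  "deltas": [
    [10,[0,-6,0],[0,0,0]],
    [10,[0,-6,-20],[0,0,0]],
    [10,[0,-5,-35],[0,0,0]],
    [30,[0,-5,-25],[0,0,0]],
    [60,[30,-2,0],[0,0,0]],
    [84,[45,-2,0],[0,0,0]],
    [84,[50,-2,0],[0,0,0]],
    [84,[50,-2,0],[0,0,0]],
    [84,[50,-2,0],[0,0,0]],
    [84,[45,-2,0],[0,0,0]]
  ]
}}

```text
time_s: 29.6
tcp_pos: [436.9, -92.8, 130.6]
tool_rot: [3.14, -0.0, 1.686]
ft_force: [0.4, -0.1, 0.4]
grip_width: 0.695
```

Call:
{"method": "send_rows", "body": {
  "deltas": [
    [84,[30,-0.7,0],[0,0,0]],
    [84,[0,0,0],[0,0,8.18]],
    [84,[0,0,0],[0,0,8.18]],
    [84,[0,0,0],[0,0,8.18]],
    [84,[0,0,0],[0,0,8.18]],
    [84,[0,0,0],[0,0,8.18]],
    [84,[0,0,0],[0,0,8.18]],
    [84,[0,0,0],[0,0,8.18]],
    [84,[0,0,0],[0,0,8.18]],
    [84,[0,0,0],[0,0,8.18]]
  ]
}}

```text
time_s: 30.6
tcp_pos: [433.4, -65.1, 130.6]
tool_rot: [3.141, -0.001, 0.395]
ft_force: [-0.0, -0.1, -0.1]
grip_width: 0.914
```

Call:
{"method": "send_rows", "body": {
  "deltas": [
    [84,[0,0,0],[0,0,8.18]],
    [84,[0,0,0],[0,0,8.18]],
    [84,[0,0,0],[0,0,0]]
  ]
}}

```text
time_s: 30.9
tcp_pos: [433.4, -65.2, 130.6]
tool_rot: [-3.142, -0.001, 0.115]
ft_force: [-1.2, 0.6, 0.1]
grip_width: 0.915
```

Call:
{"method": "send_rows", "body": {
  "deltas": [
    [84,[0,0,20],[0,0,0]],
    [84,[0,0,35],[0,0,0]],
    [84,[0,0,30],[0,0,0]],
    [84,[0,0,15],[0,0,0]],
    [50,[0,0,0],[0,0,0]],
    [50,[0,0,0],[0,0,0]],
    [50,[0,0,0],[0,0,0]],
    [50,[0,0,0],[0,0,0]],
    [50,[0,0,0],[0,0,0]]
  ],
  "force": 10
}}

```text
time_s: 31.8
tcp_pos: [434.0, -65.6, 31.7]
tool_rot: [3.141, -0.001, 0.116]
ft_force: [-2.9, -0.4, 4.5]
grip_width: 0.609
```

Call:
{"method": "send_rows", "body": {
  "deltas": [
    [84,[0,0,0],[0,0,0]],
    [84,[0,0,0],[0,0,0]],
    [84,[0,0,0],[0,0,0]],
    [84,[0,0,-20],[0,0,0]],
    [84,[0,0,-40],[0,0,0]],
    [84,[0,0,-25],[0,0,0]]
  ]
}}

```text
time_s: 32.4
tcp_pos: [434.0, -65.4, 117.7]
tool_rot: [3.141, -0.002, 0.116]
ft_force: [0.3, -0.5, 0.3]
grip_width: 0.913
```

Call:
{"method": "send_rows", "body": {
  "deltas": [
    [84,[0,0,0],[0,0,-8.18]],
    [84,[0,0,0],[0,0,-8.18]],
    [84,[0,0,0],[0,0,-8.18]],
    [84,[0,0,0],[0,0,-8.18]],
    [84,[0,0,0],[0,0,-8.18]],
    [70,[0,0,0],[0,0,-8.18]],
    [70,[0,0,0],[0,0,-8.18]],
    [70,[0,0,0],[0,0,-8.18]],
    [70,[0,0,0],[0,0,-8.18]],
    [70,[0,0,0],[0,0,-8.18]]
  ]
}}

```text
time_s: 33.4
tcp_pos: [433.3, -65.2, 115.5]
tool_rot: [3.142, -0.0, 1.549]
ft_force: [0.7, 0.2, -0.7]
grip_width: 0.764
```

Call:
{"method": "send_rows", "body": {
  "deltas": [
    [70,[0,0,0],[0,0,-8.18]],
    [70,[0,0,0],[0,0,0]],
    [70,[0,0,20],[0,0,0]],
    [70,[0,0,35],[0,0,0]],
    [70,[0,0,20],[0,0,0]],
    [70,[0,0,8],[0,0,0]],
    [70,[0,0,0],[0,0,0]],
    [70,[0,0,0],[0,0,0]]
  ]
}}

```text
time_s: 34.2
tcp_pos: [434.1, -65.6, 33.5]
tool_rot: [3.14, 0.001, 1.685]
ft_force: [0.6, -0.2, 0.4]
grip_width: 0.765
```

Call:
{"method": "send_rows", "body": {
  "deltas": [
    [30,[0,0,0],[0,0,0]],
    [30,[0,0,0],[0,0,0]],
    [30,[0,0,0],[0,0,0]],
    [30,[0,0,0],[0,0,0]],
    [30,[0,0,0],[0,0,0]]
  ]
}}

```text
time_s: 34.7
tcp_pos: [433.5, -65.3, 32.9]
tool_rot: [3.141, 0.0, 1.686]
ft_force: [0.1, 0.5, 0.8]
grip_width: 0.39
```

Call:
{"method": "send_rows", "body": {
  "deltas": [
    [30,[0,0,0],[0,0,0]],
    [30,[0,0,-5],[0,0,0]],
    [30,[0,0,-20],[0,0,0]],
    [30,[0,0,-35],[0,0,0]],
    [30,[0,0,-35],[0,0,0]],
    [30,[0,0,-25],[0,0,0]],
    [30,[0,0,0],[0,0,0]]
  ],
  "force": 30
}}

```text
time_s: 35.4
tcp_pos: [435.6, -66.2, 156.1]
tool_rot: [3.135, 0.004, 1.686]
ft_force: [0.2, -0.5, -1.7]
grip_width: 0.392
```

Call:
{"method": "send_rows", "body": {
  "deltas": [
    [30,[-20,1,0],[0,0,0]],
    [30,[-40,1.5,0],[0,0,0]],
    [30,[-45,2,0],[0,0,0]],
    [30,[-45,2,0],[0,0,0]],
    [30,[-45,2,0],[0,0,0]],
    [30,[-45,1.7,0],[0,0,0]],
    [30,[-35,1.5,0],[0,0,0]],
    [30,[-25,1,0],[0,0,0]],
    [30,[0,0,0],[0,0,0]],
    [30,[0,0,0],[0,0,0]]
  ]
}}

```text
time_s: 36.4
tcp_pos: [479.4, -360.7, 150.1]
tool_rot: [-3.139, -0.004, 1.685]
ft_force: [1.0, -0.5, -2.6]
grip_width: 0.389
```

Call:
{"method": "send_rows", "body": {
  "deltas": [
    [30,[0,0,15],[0,0,0]],
    [30,[0,0,10],[0,0,0]],
    [30,[0,0,0],[0,0,0]],
    [30,[0,0,0],[0,0,0]],
    [30,[0,0,0],[0,0,0]]
  ]
}}

```text
time_s: 36.9
tcp_pos: [480.7, -361.7, 128.0]
tool_rot: [3.141, 0.001, 1.686]
ft_force: [0.9, -0.2, -2.8]
grip_width: 0.389
```

Call:
{"method": "send_rows", "body": {
  "deltas": [
    [30,[0,0,8],[0,0,0]],
    [30,[0,0,8],[0,0,0]],
    [30,[0,0,5],[0,0,0]],
    [30,[0,0,5],[0,0,0]],
    [30,[0,0,4],[0,0,0]],
    [30,[0,0,0],[0,0,0]]
  ]
}}

```text
time_s: 37.5
tcp_pos: [480.1, -361.4, 96.8]
tool_rot: [-3.141, -0.001, 1.686]
ft_force: [0.0, -0.0, -2.4]
grip_width: 0.391
```

Call:
{"method": "send_rows", "body": {
  "deltas": [
    [30,[0,0,8],[0,0,0]],
    [30,[0,0,10],[0,0,0]],
    [30,[0,0,10],[0,0,0]],
    [30,[0,0,8],[0,0,0]],
    [30,[0,0,5],[0,0,0]],
    [30,[0,0,0],[0,0,0]],
    [30,[0,0,0],[0,0,0]]
  ]
}}

```text
time_s: 38.2
tcp_pos: [480.5, -361.9, 56.7]
tool_rot: [3.141, 0.0, 1.686]
ft_force: [0.3, -0.5, -1.7]
grip_width: 0.386
```

Call:
{"method": "send_rows", "body": {
  "deltas": [
    [30,[0,0,4],[0,0,0]],
    [30,[0,0,3],[0,0,0]],
    [30,[0,0,2],[0,0,0]],
    [30,[0,0,0],[0,0,0]],
    [30,[0,0,0],[0,0,0]]
  ]
}}

```text
time_s: 38.7
tcp_pos: [480.4, -361.8, 47.6]
tool_rot: [-3.142, -0.0, 1.686]
ft_force: [0.2, 0.9, -1.7]
grip_width: 0.391
```

Call:
{"method": "send_rows", "body": {
  "deltas": [
    [30,[0,0,1.5],[0,0,0]],
    [30,[0,0,1.5],[0,0,0]],
    [30,[0,0,1],[0,0,0]],
    [30,[0,0,0],[0,0,0]],
    [30,[0,0,0],[0,0,0]]
  ]
}}

```text
time_s: 39.2
tcp_pos: [480.4, -361.8, 43.6]
tool_rot: [-3.142, -0.0, 1.686]
ft_force: [0.5, 0.7, -1.9]
grip_width: 0.393
```

Between the ribs, no contact. Last 4–5 mm gently.

Call:
{"method": "send_rows", "body": {
  "deltas": [
    [30,[0,0,1],[0,0,0]],
    [30,[0,0,1],[0,0,0]],
    [30,[0,0,1],[0,0,0]],
    [30,[0,0,0.7],[0,0,0]],
    [30,[0,0,0.5],[0,0,0]],
    [30,[0,0,0],[0,0,0]],
    [30,[0,0,0],[0,0,0]]
  ]
}}

```text
time_s: 39.9
tcp_pos: [480.4, -361.8, 39.4]
tool_rot: [3.142, 0.0, 1.686]
ft_force: [1.0, -0.5, -2.2]
grip_width: 0.386
```

Call:
{"method": "send_rows", "body": {
  "deltas": [
    [30,[0,0,0.7],[0,0,0]],
    [30,[0,0,0.5],[0,0,0]],
    [30,[0,0,0],[0,0,0]],
    [30,[0,0,0],[0,0,0]]
  ]
}}

```text
time_s: 40.3
tcp_pos: [480.6, -362.0, 38.9]
tool_rot: [3.141, 0.0, 1.686]
ft_force: [-1.7, 1.5, 4.6]
grip_width: 0.394
```

Call:
{"method": "send_rows", "body": {
  "deltas": [
    [62,[0,0,-0.4],[0,0,0]],
    [62,[0,0,0],[0,0,0]],
    [62,[0,0,0],[0,0,0]],
    [62,[0,0,-15],[0,0,0]],
    [62,[0,0,-35],[0,0,0]],
    [50,[0,0,-36],[0,0,0]],
    [40,[30,0,0],[0,0,0]],
    [40,[45,0,0],[0,0,0]],
    [40,[33,0,0],[0,0,0]],
    [40,[15,0,0],[0,0,0]]
  ]
}}

```text
time_s: 41.3
tcp_pos: [466.1, -237.3, 125.5]
tool_rot: [3.141, 0.0, 1.688]
ft_force: [1.0, -0.6, 0.3]
grip_width: 0.437
```

Call:
{"method": "send_rows", "body": {
  "deltas": [
    [36,[0,0,8],[0,0,0]],
    [36,[0,0,10],[0,0,0]],
    [36,[0,0,8],[0,0,0]],
    [36,[0,0,3],[0,0,0]],
    [36,[0,0,0],[0,0,0]],
    [36,[0,0,0],[0,0,0]]
  ]
}}

```text
time_s: 41.9
tcp_pos: [466.3, -240.2, 95.5]
tool_rot: [-3.142, -0.0, 1.685]
ft_force: [-1.4, -0.1, 0.3]
grip_width: 0.394
```

```bash
python3 - <<'E'
from h import *
from bench import r
a=r.get_image("scene");b=r.get_image("top")
A=cv2.resize(a["color"][205:325,375:475],None,fx=4.6,fy=4.6,interpolation=cv2.INTER_CUBIC)
u=np.array([-.1149,.9934]);v=np.array([.9934,.1149]);bo=np.append(u*-414.3+v*435.75,6)
for z in(70,):
  for x in(18,-18):
    for y in(28,-28):
      q=(proj(a,bo+Rz(1.686)@[x,y,z])[0]-[375,205]+.5)*4.6-.5; cv2.circle(A,tuple(int(k) for k in q),2,(255,0,255),-1)
B=cv2.resize(b["color"][195:260,390:455],None,fx=5,fy=5,interpolation=cv2.INTER_CUBIC)
o=np.zeros((552,790,3),np.uint8);o[:,:460]=A;o[:325,463:788]=B
cv2.imwrite("pics/seat.png",o)
E
```

```text
(no output)
```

View pics/seat.png

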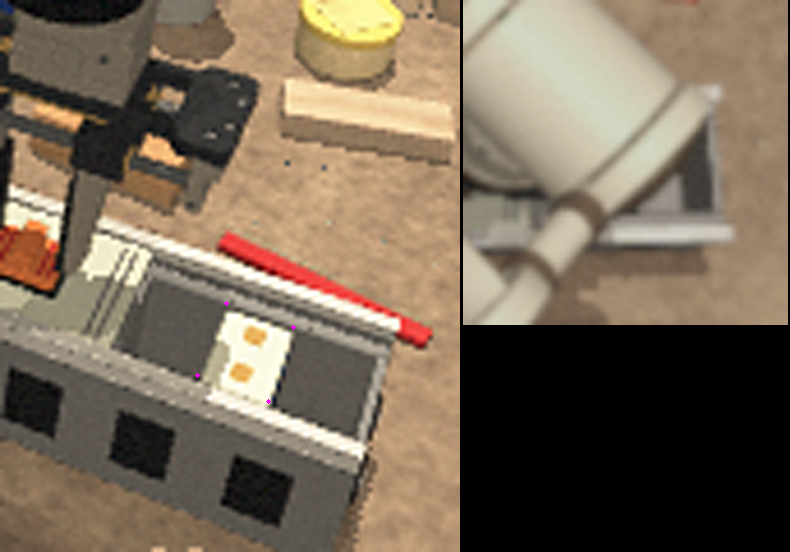

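The battery top is level at the predicted corners (about 227,310 to 268,400 in the crop) and the pencil is undisturbed. Next I'll pinch the rib and press the tab.

Call:
{"method": "send_rows", "body": {
  "deltas": [
    [0,[0,0,0],[0,0,0]],
    [0,[0,0,0],[0,0,0]],
    [0,[0,0,0],[0,0,0]],
    [0,[0,0,0],[0,0,0]]
  ],
  "force": 12
}}

```text
time_s: 42.4
tcp_pos: [466.4, -239.8, 95.8]
tool_rot: [3.141, 0.001, 1.686]
ft_force: [-0.4, -0.6, 0.0]
grip_width: 0.129
```

Call:
{"method": "send_rows", "body": {
  "deltas": [
    [0,[0,0,3],[0,0,0]],
    [0,[0,0,3],[0,0,0]],
    [0,[0,0,2.5],[0,0,0]],
    [0,[0,0,0],[0,0,0]],
    [0,[0,0,0],[0,0,0]]
  ],
  "force": 20
}}

```text
time_s: 42.9
tcp_pos: [466.7, -241.1, 89.5]
tool_rot: [3.141, 0.003, 1.686]
ft_force: [-6.8, -0.1, 15.0]
grip_width: 0.128
```

Call:
{"method": "send_rows", "body": {
  "deltas": [
    [0,[-6,0,0],[0,0,0]],
    [0,[-12,0,0],[0,0,0]],
    [0,[-14,0,0],[0,0,0]],
    [0,[-16,0,0],[0,0,0]],
    [0,[-16,0,0],[0,0,0]],
    [0,[-16,0,0],[0,0,0]],
    [0,[-16,0,0],[0,0,0]],
    [0,[-14,0,0],[0,0,0]],
    [0,[-10,0,0],[0,0,0]],
    [0,[-4,0,0],[0,0,0]]
  ]
}}

```text
time_s: 43.9
tcp_pos: [481.0, -365.2, 89.6]
tool_rot: [3.141, 0.003, 1.685]
ft_force: [-5.3, 1.6, 13.1]
grip_width: 0.128
```

Call:
{"method": "send_rows", "body": {
  "deltas": [
    [0,[-2,0,0],[0,0,0]],
    [0,[-2,0,0],[0,0,0]],
    [0,[-1,0,0],[0,0,0]],
    [0,[0,0,0],[0,0,0]],
    [0,[0,0,0],[0,0,0]]
  ]
}}

```text
time_s: 44.4
tcp_pos: [481.3, -367.1, 89.5]
tool_rot: [-3.141, -0.001, 1.686]
ft_force: [-6.5, 7.2, 17.1]
grip_width: 0.125
```

Call:
{"method": "send_rows", "body": {
  "deltas": [
    [0,[1,0,0],[0,0,0]],
    [40,[0,0,-1],[0,0,0]],
    [40,[0,0,-3],[0,0,0]],
    [40,[0,0,-3],[0,0,0]],
    [40,[0,0,-10],[0,0,0]],
    [40,[0,0,-35],[0,0,0]],
    [40,[0,0,-45],[0,0,0]],
    [40,[30,-5,-10],[0,0,0]],
    [40,[45,-5,0],[0,0,0]],
    [40,[45,-5,0],[0,0,0]]
  ]
}}

```text
time_s: 45.4
tcp_pos: [452.0, -248.2, 194.8]
tool_rot: [3.141, 0.0, 1.685]
ft_force: [-0.2, 0.0, -0.1]
grip_width: 0.437
```

Call:
{"method": "send_rows", "body": {
  "deltas": [
    [40,[45,-5,0],[0,0,0]],
    [40,[45,-5,0],[0,0,0]],
    [40,[45,-5,0],[0,0,0]],
    [40,[45,-5,0],[0,0,0]],
    [40,[45,-5,0],[0,0,0]],
    [40,[30,-3,0],[0,0,0]],
    [40,[0,0,0],[0,0,0]],
    [40,[0,0,0],[0,0,0]]
  ]
}}

```text
time_s: 46.2
tcp_pos: [395.1, 1.0, 194.2]
tool_rot: [3.141, 0.0, 1.688]
ft_force: [0.7, -1.3, -0.6]
grip_width: 0.435
```

```bash
python3 - <<'E'
from h import *
from bench import r
import pickle
S0,T0=pickle.load(open("st.pkl","rb"))
a=r.get_image("scene");b=r.get_image("top");s=r.get_state();print(s["time_s"],np.round(s["tcp_pos"],1))
u=np.array([-.1149,.9934]);v=np.array([.9934,.1149])
for n,p0,p,box in(("scene",S0,a,(412,258,452,294)),("top",T0,b,(405,215,440,242))):
    for q in(p0,p):
        h=cv2.cvtColor(q["color"],cv2.COLOR_BGR2HSV);x0,y0,x1,y1=box
        m=((h[...,0]<22)&(h[...,1]>150)&(h[...,2]>120))[y0:y1,x0:x1];vv,uu=np.nonzero(m);print(n,len(uu),(uu.mean()+x0).round(2),(vv.mean()+y0).round(2))
    # template shift around tab
    t=p0["color"][y0:y1,x0:x1]; R=cv2.matchTemplate(p["color"][y0-8:y1+8,x0-8:x1+8],t,cv2.TM_CCOEFF_NORMED);print("shift",cv2.minMaxLoc(R)[1],np.array(cv2.minMaxLoc(R)[3])-8)
    for o in("sanding_block","carpenter_pencil","cork_block"):
        f=lambda q:[np.round(k["rect"]).astype(int).tolist() for k in r.boxes_of(o,q)[:1]]
        print(o,f(p))
    d=cv2.absdiff(p0["color"],p["color"]).max(2)
    for o,(c0,r0,c1,r1) in({"sand":(201,197,240,229),"cork":(381,218,419,248),"pencil":(422,258,468,281)} if n=="scene" else {"sand":(204,217,238,241),"pencil":(396,187,438,197),"cork":(360,163,392,184)}).items(): print("diff",o,d[r0:r1,c0:c1].mean().round(1))
c=np.array([478.6,-367,0]); print("6mm drop px scene",proj(a,[[478.6,-367,97.5],[478.6,-367,91.5]]).round(1).tolist())
E
```

```text
46.3 [395.4   0.  194.2]
scene 312 433.41 273.54
scene 312 432.33 273.16
shift 0.9153069853782654 [-2 -1]
sanding_block [[201, 198, 240, 227]]
carpenter_pencil [[422, 258, 448, 270]]
cork_block [[378, 217, 420, 249]]
diff sand 7.7
diff cork 9.5
diff pencil 20.5
top 103 423.34 227.97
top 103 422.05 227.96
shift 0.9867823123931885 [-1  0]
sanding_block [[206, 218, 235, 240]]
carpenter_pencil [[205, 218, 239, 238]]
cork_block [[361, 162, 391, 185]]
diff sand 3.3
diff pencil 3.0
diff cork 2.9
6mm drop px scene [[431.8, 276.2], [431.3, 277.9]]
```

Call:
{"method": "send_rows", "body": {
  "deltas": [
    [0,[-30,4,0],[0,0,0]],
    [0,[-45,5.5,0],[0,0,0]],
    [0,[-45,5.5,0],[0,0,0]],
    [0,[-45,5.5,0],[0,0,0]],
    [0,[-45,5.5,0],[0,0,0]],
    [0,[-45,5.5,0],[0,0,0]],
    [0,[-45,5.5,0],[0,0,0]],
    [0,[-36,5.7,0],[0,0,0]],
    [0,[0,0,0],[0,0,0]],
    [0,[0,0,0],[0,0,0]]
  ]
}}

```text
time_s: 47.6
tcp_pos: [475.8, -328.3, 193.5]
tool_rot: [-3.141, -0.001, 1.685]
ft_force: [-0.4, -0.1, 0.2]
grip_width: 0.004
```

Call:
{"method": "send_rows", "body": {
  "deltas": [
    [0,[0,0,20],[0,0,0]],
    [0,[0,0,35],[0,0,0]],
    [0,[0,0,28],[0,0,0]],
    [0,[0,0,12],[0,0,0]],
    [0,[0,0,3],[0,0,0]],
    [0,[0,0,0],[0,0,0]],
    [0,[0,0,0],[0,0,0]]
  ]
}}

```text
time_s: 48.3
tcp_pos: [477.2, -328.7, 98.0]
tool_rot: [3.14, 0.002, 1.686]
ft_force: [-0.8, -0.2, 0.4]
grip_width: 0.004
```

Call:
{"method": "send_rows", "body": {
  "deltas": [
    [0,[-4,0,0],[0,0,0]],
    [0,[-4,0,0],[0,0,0]],
    [0,[-2,0,0],[0,0,0]],
    [0,[-2,0,0],[0,0,0]],
    [0,[0,0,0],[0,0,0]]
  ]
}}

```text
time_s: 48.8
tcp_pos: [477.6, -340.3, 96.1]
tool_rot: [3.142, 0.0, 1.686]
ft_force: [0.1, -0.6, 0.2]
grip_width: 0.004
```

Call:
{"method": "send_rows", "body": {
  "deltas": [
    [0,[-2,0,0],[0,0,0]],
    [0,[-2,0,0],[0,0,0]],
    [0,[0,0,0],[0,0,0]]
  ]
}}

```text
time_s: 49.1
tcp_pos: [478.0, -344.0, 96.0]
tool_rot: [-3.142, -0.0, 1.686]
ft_force: [0.3, 0.0, -0.0]
grip_width: 0.003
```

Call:
{"method": "send_rows", "body": {
  "deltas": [
    [0,[-2,0,0],[0,0,0]],
    [0,[-2,0,0],[0,0,0]],
    [0,[0,0,0],[0,0,0]]
  ]
}}

```text
time_s: 49.4
tcp_pos: [478.5, -348.0, 96.0]
tool_rot: [-3.142, -0.0, 1.686]
ft_force: [-0.3, 1.1, -0.3]
grip_width: 0.008
```

Call:
{"method": "send_rows", "body": {
  "deltas": [
    [0,[-1.5,0,0],[0,0,0]],
    [0,[-1.5,0,0],[0,0,0]],
    [0,[0,0,0],[0,0,0]]
  ]
}}

```text
time_s: 49.7
tcp_pos: [478.5, -348.4, 95.5]
tool_rot: [-3.141, -0.006, 1.686]
ft_force: [-0.6, 7.4, 3.4]
grip_width: 0.006
```

Call:
{"method": "send_rows", "body": {
  "deltas": [
    [0,[8,0,0],[0,0,0]],
    [0,[10,0,-10],[0,0,0]],
    [0,[0,0,-40],[0,0,0]],
    [0,[30,-5,-45],[0,0,0]],
    [0,[45,-5,0],[0,0,0]],
    [0,[45,-5,0],[0,0,0]],
    [0,[45,-5,0],[0,0,0]],
    [0,[45,-5,0],[0,0,0]],
    [0,[45,-5,0],[0,0,0]],
    [0,[45,-5,0],[0,0,0]]
  ]
}}

```text
time_s: 50.7
tcp_pos: [407.7, -39.8, 188.4]
tool_rot: [3.139, 0.002, 1.685]
ft_force: [1.5, 0.2, 1.0]
grip_width: 0.003
```

Call:
{"method": "send_rows", "body": {
  "deltas": [
    [0,[30,-5,0],[0,0,0]],
    [0,[0,0,0],[0,0,0]],
    [0,[0,0,0],[0,0,0]]
  ]
}}

```text
time_s: 51.0
tcp_pos: [400.1, -12.1, 188.3]
tool_rot: [3.14, 0.002, 1.688]
ft_force: [-0.1, -0.3, 0.7]
grip_width: 0.008
```

```bash
python3 - <<'E'
from h import *
from bench import r
import pickle
S0,T0=pickle.load(open("st.pkl","rb"))
a=r.get_image("scene");b=r.get_image("top");s=r.get_state();print(s["time_s"],np.round(s["tcp_pos"],1))
for n,p0,p,box in(("scene",S0,a,(412,258,452,294)),("top",T0,b,(405,215,440,242))):
    print("cam same",np.abs(np.array(p0["R"])-p["R"]).max(),np.abs(np.array(p0["t"])-p["t"]).max())
    for q in(p0,p):
        h=cv2.cvtColor(q["color"],cv2.COLOR_BGR2HSV);x0,y0,x1,y1=box
        m=((h[...,0]<22)&(h[...,1]>150)&(h[...,2]>120))[y0:y1,x0:x1];vv,uu=np.nonzero(m);print(n,len(uu),(uu.mean()+x0).round(2),(vv.mean()+y0).round(2))
    # static parts: phase shift of box end / cork
    g=lambda q,c:cv2.cvtColor(q["color"],cv2.COLOR_BGR2GRAY).astype(np.float32)[c[1]:c[3],c[0]:c[2]]
    for nm,c in(({"boxfront":(350,270,460,325),"cork":(375,212,425,252),"pencil":(440,258,472,282)} if n=="scene" else {"boxend":(430,205,455,250),"cork":(352,158,400,190),"pencil":(390,180,445,202),"tab":(410,218,436,238)})).items():
        print(nm,cv2.phaseCorrelate(g(p0,c),g(p,c),cv2.createHanningWindow((c[2]-c[0],c[3]-c[1]),cv2.CV_32F)))
E
```

```text
51.1 [400.3 -13.  188.1]
cam same 0.0 0.0
scene 312 433.41 273.54
scene 312 433.4 273.59
boxfront ((-0.02723232237317319, 0.0008242353168803618), 1.0030167802174885)
cork ((0.12945133549374077, 0.06304175707093762), 1.0032184274196625)
pencil ((-0.03575397247572454, 0.06332203201061226), 1.0015491764061153)
cam same 0.0 0.0
top 103 423.34 227.97
top 104 423.4 227.96
boxend ((0.5552208559817977, 0.5665579178124851), 1.0088872047000461)
cork ((-0.01370252530290017, 0.2508631622503916), 0.9273121481140455)
pencil ((-0.011371521793950734, 0.06426648524696787), 0.9359724005063375)
tab ((0.47402333644475547, 0.09958923922335572), 1.0176569400010285)
```

```bash
python3 -c "
from bench import r
print(r.hand_in())"
```

```text
the job is handed in; nothing more can be done
None
```

The job is done and handed in at about 51 s of the 72 s allowed.

- **Cover opened:** I pressed the tab down and slid the cover to its hard stop, about 128 mm.
- **Battery:** I lifted it out of the cradle by its y faces, stood it on the bench and let go, then took it by the wide faces with the grip lines.
- **First try at the seat:** The battery touched the near wall of the compartment with about 15 N and tilted slightly. My camera estimate of the box was about 2 mm off across its width.
- **Mending it:** I stood the battery back on the bench. I then found the middle of the compartment by touching both inner walls, re-centred the battery and took it again by the wide faces. It then went down between the ribs with no side contact and about 7 N on the floor.
- **Cover shut:** I pressed the tab and slid the cover to its stop. After release a picture showed it 3–4 mm back within the lock's play, so I pushed it fully shut by the rib with about 7 N.

**Last checks:**
- The orange tab is within about 0.1 pixel of its starting place in both cameras, so the cover reads as shut and the tab as up. I judged the lock from this and did not pull on the cover to test it.
- The box, brown block and pencil show no shift in the scene camera. The top camera's registration gave about 0.5 pixel at the box end and tab, against 0.06 from the tab's colour, and I put that down to noise.
- For the sanding block I only compared the earlier pictures, and it had not moved.
- The battery stood upright at its expected corners before the cover closed over it. It could not be seen after that.

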